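# Lock the condiment carrier with the T key

## Robot

A 6-joint arm with a two-finger parallel gripper is mounted at the origin on the work surface. World frame = base frame: x ahead of the robot, y to its left, z up, the work surface at z = 0. Lengths are in m, angles in degrees, forces in N, time in s.
With the tool pointing down it reaches from about 0.3 to 0.75 m from the base axis. Payload 8.5 kg.
Tool frame: the origin (TCP) lies at the very end of the fingers, on their centre line; the grasp point (between the pads) lies 19 mm behind it (env.grasp_offset is the distance from the TCP to the grasp point, in m); y points along the fingers, z is the direction in which the jaws open and shut, and the axes are right-handed (so a half turn about y gives the same grasp; the last joint's range is limited). The gripper opens to 85 mm and grips with 20 to 120 N. Pads are 22 mm wide; open, the fingers measure 114 mm over their backs; the gripper's body (76 mm by 85 mm) begins 54 mm behind the grasp point. The pads swing forward as they close: fully open they stand 13 mm farther back than shut.
Start: joints at [56.362, 21.807, 74.336, -0, 83.858, -12.336], TCP at [0.2, 0.512, 0.231] pointing down, gripper open.
Joint ranges: [-178.18, 178.18], [-50.72, 133.34], [12.68, 142.11], [-81.47, 261.47], [9.98, 163.14], [-165.26, 165.26]. Speed limits (degrees/s): [136.94, 136.94, 180, 180, 180, 180].

## Interface

Orientations are given as a 3x3 rotation matrix whose columns are the frame's x, y, z axes.
In Python, from rig import env gives the robot as it stands. The module is installed in compiled form; this text tells all that it offers.
- The arm moves only by the shell command python3 -m pendant 'ROWS' [FORCE]. ROWS is JSON, a list of rows, each a list of 3 entries, a list of its own where there are three numbers: the shift along the world's x, y, z as a fraction of full scale, then the turn about the world's z as a fraction of full scale, then the opening, from 0 (shut) to 1 (fully open). A call has 1 to 12 rows; each row shifts and turns the commanded pose from where the row before left it; what a row does not reach is not made up. Full scale, the value 1, is 30 mm for a shift and 5 degrees for a turn. A row lasts 1/12 s, in which the tool goes at most 41.7 mm and 7.16 degrees, less where a joint would pass 70% of its speed; a pose out of reach is approached as far as the arm can. A call with a number of a shift or a turn outside -1 to 1 is refused whole. A call with a gripper value outside its range is refused whole. The fingers move at their own pace and stop on an object; FORCE is the grip in N (left out, the last holds). Time passes only in rows, so rows that do not move let the fingers close. It gives the time, the measured TCP pose, the force and the opening at its end, in the units of the state.
- env.observe(): the state, without advancing time (a new reading comes with each control period).
- env.get_image(name): name is "side" or "top"; returns (picture, depth): 400x640x3 uint8, red, green, blue; 400x640 float32, m along the optical axis (not along the pixel's ray), 0 where there is no reading.
- env.camera_model(name): a dict with "camera_matrix" (3x3 intrinsics, pixels), "R" (3x3) and "t" (3): a world point X has camera coordinates R X + t. Camera axes: x right, y down, z forward; pixel columns grow to the right and rows downward; lengths in m; the calibration is good to about 2 mm. A picture is of the moment at which its call begins. camera_model takes no time and is no camera call.
- env.close_job(): hands the job in, once; it reports no verdict.
The state is a dict: "time_s": time; "q": joint angles; "qvel": joint speeds; "joint_efforts": joint torques, N m; "position": TCP position; "tool_rot": TCP orientation; "ft_force": force on the tool from outside, world axes, zero at the start; "wrist_torque": the same for the moment, N m; "grip_width": finger opening in m.
Only numpy, scipy, OpenCV 4.12 (cv2) and the standard library are available. Lean on these libraries where they do the work, as an engineer would, in place of code of your own. Each camera call takes 0.05 s, during which the arm holds its last target.

## Task

Pack the condiment carrier for the night: stand every amber jar upright on its deck, then set the aluminium rail down on the ledge between the two latches, flush along the carrier's front step. Then lock both red latches, using only the blue T key and never pushing the latches with the gripper: press the key into the brass socket, rotating it until it drops in, and turn it until the red arm lies over the rail, fully home. Finally hang the key back in its wooden stand, and leave the other kitchen things where they are.

Things in the scene. Friction and masses are not known exactly. Their poses are not given: they have to be found in the camera images.
- deck (a point): Condiment carrier, a low wooden platform fixed on the ledge: deck 140 mm front to back (x) by 210 mm wide (y), its top 20 mm above the ledge, with a rim 6 mm thick and 9 mm high along the back and both sides and none at the front. This point is the centre of the deck's top; x points away from the front edge to the back, y to the carrier's left, z up.
- step (a point): The carrier's straight front edge (the 20 mm high front face of its deck, the step that the rail is laid against): this point is in the middle of that face, 10 mm above the ledge. x points into the carrier (square to the face), y along the edge. The two latch axes stand 15 mm in front of this face and 115 mm to either side of this point.
- latch_left (a joint): Left (+y) quarter-turn latch, rad: red arm, tip 61 mm from the axis, underside 33 mm above the ledge, with a tab at its tip that hangs down to 8 mm above the ledge. 0: the arm points straight out in front of the carrier (-x of step); it grows counterclockwise seen from above to the stop at 1.57, where the arm points to the right along the rail, over its end, with the tab 2 mm in front of the rail. It starts at 0.25 to 0.6, stiff (0.25 N m).
- latch_right (a joint): Right (-y) quarter-turn latch, the mirror image: 0 points straight out in front, it grows clockwise seen from above to the stop at 1.57, where the arm points to the left along the rail. It starts at 0.25 to 0.6.
- socket_left (a point): On the left latch's axis, at the top of its brass socket, 45 mm above the ledge: a block 44 x 28 mm with a slot 33 x 12.5 mm in plan and 25 mm deep, in which the key's blade drives the latch. The slot's long side runs roughly along the red arm, but may stand up to 0.35 rad either way off the arm's line: feel for it or look. This point's own x axis points opposite to the arm.
- socket_right (a point): The same for the right latch.
- rail_mid (a point): Aluminium rail: a straight bar 160 mm long (x), 30 mm wide (y), 30 mm high, 0.3 kg, with a dark wooden grip upright on its middle, 60 mm long (x), 16 mm thick (y), from 30 to 75 mm above the bar's underside. This point is at the middle of the bar, 15 mm above its underside. It may be laid either way round. At the front of the carrier the latches leave 89 mm free to each side of the middle.
- key_grip (a point): T key, upright in its stand at the start: this point is the centre of the blue grip, 60 mm long (x), 16 mm thick (y), 40 mm high (z). Below it: a flange 50 mm across (its underside 25 mm below this point), a shaft 18 mm across, then a flat blade 28 mm long (x, parallel to the grip) by 8 mm thick and 22 mm high, whose lowest 6 mm are narrowed to 22 x 5 mm. Its shaft rests on the socket when the blade is fully in (this point then 48 mm above the socket's top). 0.18 kg.
- key_tip (a point): The lower end of the key's blade, on its axis, 70 mm below key_grip.
- stand_top (a point): Wooden key stand, a fixed block 66 x 66 mm, 60 mm high, with an upright square hole 36 x 36 mm, 52 mm deep, in its top. This point is the centre of the hole's mouth. The key hangs in it by its flange (key_grip then 25 mm above this point), blade down, any way round.
- jar1_mid (a point): Amber glass condiment jar with a pale band and a black screw cap: body 56 mm across to 44 mm up, cap 48 mm across, 64 mm high in all, 0.22 kg. This point is at its centre, 32 mm above its base. Two or three such jars are there.
- jar2_mid (a point): Amber glass condiment jar with a pale band and a black screw cap: body 56 mm across to 44 mm up, cap 48 mm across, 64 mm high in all, 0.22 kg. This point is at its centre, 32 mm above its base. Two or three such jars are there.
- jar3_mid (a point): Amber glass condiment jar with a pale band and a black screw cap: body 56 mm across to 44 mm up, cap 48 mm across, 64 mm high in all, 0.22 kg. This point is at its centre, 32 mm above its base. Two or three such jars are there.
- cup_mid (a point): Yellow plastic measuring cup, 68 mm across, 60 mm high, with a handle; centre point. Leave alone.
- dish: White ceramic soy dish, 90 mm across, 22 mm high; origin under it. Leave alone.
- pestle: Teak pestle lying, 145 mm long, 38 mm high; origin under its middle. Leave alone.
Things that resemble listed ones, but are neither listed nor needed, are in the scene too. There is more than one size of the part that bears key_grip; the job needs the smallest. Leave any green or purple look-alike of the part that bears jar2_mid alone.

How it is judged:
By the outcome, as a careful person would: the job done as asked, in the order asked, and still so for the second after the job is handed in, with the robot touching nothing.
Of jar1, jar2, jar3 only 2 to 3 are there at a start; the rules pass over those that are not, and their reading is None.
At some moment in a run one of jar1, jar2, jar3, rail may be knocked a few centimetres aside while the robot is not near it.
It also fails if it takes over 210 s, if anything falls off the work surface, if the arm or the gripper's body presses on something with over 40 N, if the wrist force passes 120 N, or if a joint passes its speed limit or range.

## Working session

There is one attempt and no reset: what is moved stays moved. The work goes in short steps, Python scripts to look and compute and a shell command to move; the robot and the scene stay as the last step left them, time stands still between calls to the robot, and variables do not carry over. Pictures are saved under pics/ and viewed, and the job is handed in when it is done.

```bash
ls; mkdir -p pics; python3 - <<'E'
from rig import env
import cv2, numpy as np
s=env.observe()
print({k:np.round(v,3).tolist() for k,v in s.items()})
for n in ("side","top"):
    im,d=env.get_image(n); cv2.imwrite(f"pics/{n}0.png",im[:,:,::-1]); np.save(f"pics/{n}0.npy",d)
    m=env.camera_model(n); print(n,np.round(m["camera_matrix"],2).tolist(),np.round(m["R"],4).tolist(),np.round(m["t"],4).tolist(), (-m["R"].T@m["t"]))
print(env.grasp_offset)
E
```

```text
pics
{'time_s': 0.0, 'q': [56.364, 21.842, 74.386, 0.003, 83.856, -12.338], 'qvel': [0.015, 0.118, 0.039, -0.007, -0.015, 0.037], 'joint_efforts': [0.001, -44.846, -23.128, -0.0, 0.005, -0.0], 'position': [0.2, 0.512, 0.231], 'tool_rot': [[0.932, -0.001, 0.363], [-0.363, -0.001, 0.932], [-0.0, -1.0, -0.001]], 'ft_force': [0.276, 0.082, -0.376], 'wrist_torque': [-0.006, 0.018, -0.021], 'grip_width': 0.085}
side [[362.69, 0.0, 324.77], [0.0, 362.69, 198.02], [0.0, 0.0, 1.0]] [[-0.9516, -0.3066, 0.0214], [-0.2002, 0.5655, -0.8001], [0.2332, -0.7657, -0.5995]] [0.5194, 0.183, 0.8125] [0.34140597 0.67787431 0.62236454]
top [[424.94, 0.0, 319.64], [0.0, 424.94, 203.07], [0.0, 0.0, 1.0]] [[0.0113, -0.9999, 0.0096], [-0.9935, -0.0123, -0.1129], [0.113, -0.0083, -0.9936]] [-0.0272, 0.5577, 1.2479] [ 0.41343932 -0.01002317  1.30307855]
0.0187
```

View pics/top0.png

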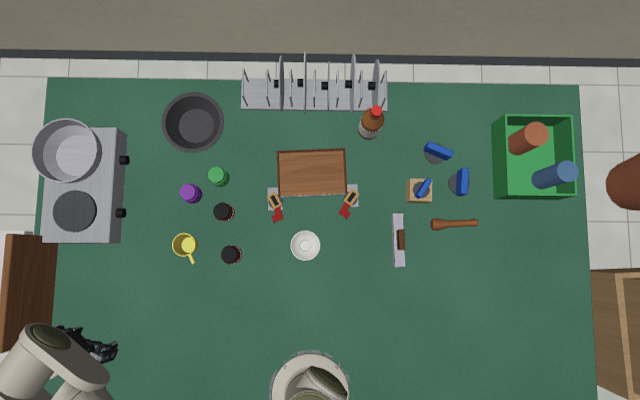

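View pics/side0.png

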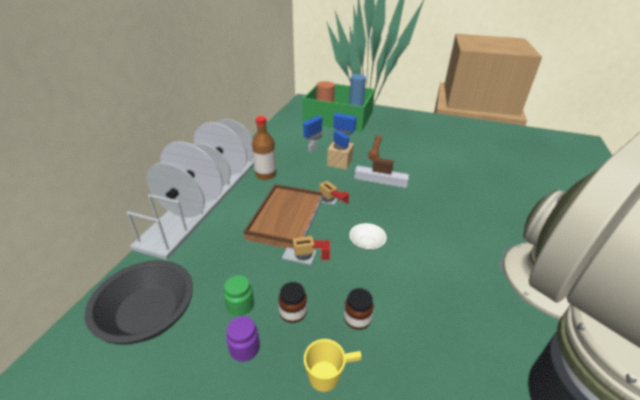

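The top view shows amber jars at (223,212) and (231,255), with purple and green look-alikes at (190,193) and (218,176). The carrier is at (312,172), with latches at (275,205) and (348,203). The rail is at (399,240) and the stand with a key at (421,189). Two other blue keys lie at (438,150) and (462,182).

```bash
cat > h.py <<'E'
import numpy as np, cv2
from rig import env
def grab(tag):
    o={}
    for n in ("side","top"):
        im,d=env.get_image(n); cv2.imwrite(f"pics/{n}_{tag}.png",im[:,:,::-1]); np.save(f"pics/{n}_{tag}.npy",d); o[n]=(im,d)
    return o
def load(tag):
    return {n:(cv2.imread(f"pics/{n}{tag}.png")[:,:,::-1],np.load(f"pics/{n}{tag}.npy")) for n in("side","top")}
def cloud(n,d):
    m=env.camera_model(n);K=np.array(m["camera_matrix"]);R=np.array(m["R"]);t=np.array(m["t"])
    v,u=np.mgrid[0:d.shape[0],0:d.shape[1]]
    p=np.stack([(u-K[0,2])/K[0,0]*d,(v-K[1,2])/K[1,1]*d,d],-1)
    X=(p-t)@R
    X[d<=0]=np.nan
    return X
def proj(n,X):
    m=env.camera_model(n);K=np.array(m["camera_matrix"]);R=np.array(m["R"]);t=np.array(m["t"])
    c=np.asarray(X,float)@R.T+t
    return np.stack([c[...,0]/c[...,2]*K[0,0]+K[0,2],c[...,1]/c[...,2]*K[1,1]+K[1,2]],-1)
def ray(n,u,v,z):
    "point on pixel ray at height z"
    m=env.camera_model(n);K=np.array(m["camera_matrix"]);R=np.array(m["R"]);t=np.array(m["t"])
    C=-R.T@t; d=R.T@np.array([(u-K[0,2])/K[0,0],(v-K[1,2])/K[1,1],1.]); 
    return C+d*(z-C[2])/d[2]
def tri(us,vs,ut,vt):
    A=[];b=[]
    for n,u,v in(("side",us,vs),("top",ut,vt)):
        m=env.camera_model(n);K=np.array(m["camera_matrix"]);R=np.array(m["R"]);t=np.array(m["t"])
        C=-R.T@t; d=R.T@np.array([(u-K[0,2])/K[0,0],(v-K[1,2])/K[1,1],1.]);d/=np.linalg.norm(d)
        P=np.eye(3)-np.outer(d,d);A.append(P);b.append(P@C)
    X=np.linalg.lstsq(np.vstack(A),np.hstack(b),rcond=None)[0]
    return X
def crop(im,x0,y0,x1,y1,k,fn):
    c=cv2.resize(im[y0:y1,x0:x1,::-1],None,fx=k,fy=k,interpolation=cv2.INTER_CUBIC); cv2.imwrite(fn,c)
def ortho(n,im,z,x0,x1,y0,y1,res=0.0005):
    "rectified image on plane z: rows = -x, cols = -y"
    xs=np.arange(x1,x0,-res);ys=np.arange(y1,y0,-res)
    P=np.stack(np.broadcast_arrays(xs[:,None],ys[None,:],np.float64(z)),-1)
    q=proj(n,P).astype(np.float32)
    return cv2.remap(im,q[...,0],q[...,1],cv2.INTER_CUBIC)
E
python3 - <<'E'
from h import *
o=load("0")
crop(o["top"][0],260,140,480,280,3.6,"pics/t1.png")
crop(o["side"][0],230,90,420,270,3.3,"pics/s1.png")
Xt=cloud("top",o["top"][1]);Xs=cloud("side",o["side"][1])
for p in [(223,212),(231,255),(190,193),(218,176),(424,188),(438,150),(462,182),(399,240),(312,172),(305,245),(330,300),(455,224),(413,196)]:
    print(p,np.round(Xt[p[1],p[0]],4))
print(); 
for p in [(292,290),(359,298),(340,140),(345,125),(313,128),(380,166),(380,178),(285,215),(450,260)]:
    print(p,np.round(Xs[p[1],p[0]],4))
E
```

```text
(223, 212) [0.525  0.2627 0.0596]
(231, 255) [0.4002 0.2336 0.0662]
(190, 193) [0.5788 0.3593 0.0677]
(218, 176) [0.6305 0.2798 0.0663]
(424, 188) [ 0.5968 -0.3177  0.1044]
(438, 150) [ 0.7065 -0.358   0.1113]
(462, 182) [ 0.6132 -0.4224  0.1179]
(399, 240) [ 0.4487 -0.2508  0.0732]
(312, 172) [0.6556 0.0038 0.0159]
(305, 245) [0.4323 0.0223 0.0028]
(330, 300) [ 0.2685 -0.0554  0.    ]
(455, 224) [ 0.5002 -0.4301  0.025 ]
(413, 196) [ 0.5788 -0.2953  0.0634]

(292, 290) [0.5279 0.2647 0.0634]
(359, 298) [0.4015 0.2422 0.0645]
(340, 140) [ 0.5985 -0.3141  0.0853]
(345, 125) [ 0.6116 -0.4212  0.0865]
(313, 128) [ 0.7027 -0.3545  0.0904]
(380, 166) [ 0.4554 -0.2502  0.0567]
(380, 178) [ 0.4496 -0.2413  0.0209]
(285, 215) [0.6507 0.0127 0.0198]
(450, 260) [0.2308 0.0167 0.0005]
```

View pics/t1.png

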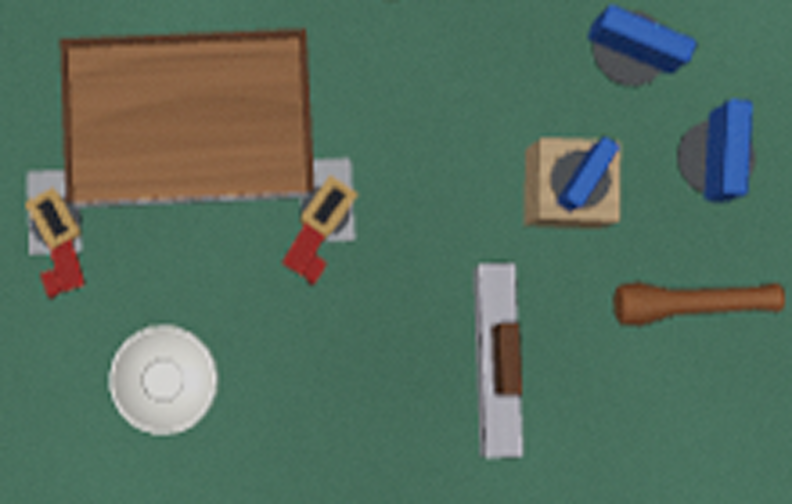

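View pics/s1.png

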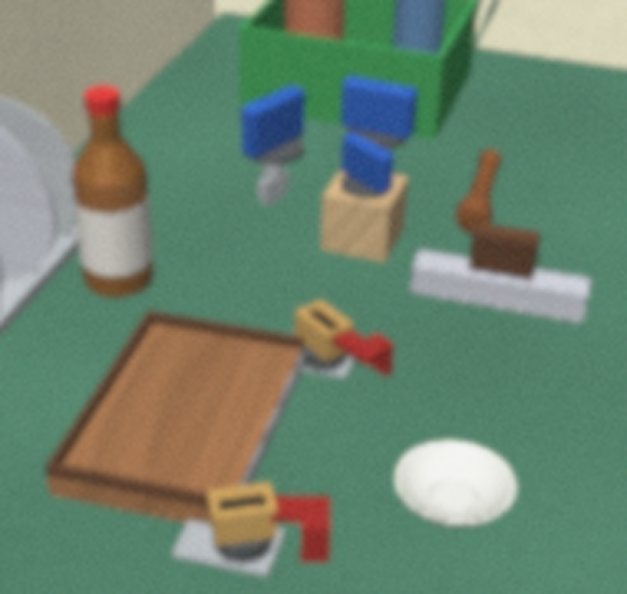

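The key candidates are (438,150), (462,182) and (424,188) in the top view. The one in the wooden stand at (424,188) is the smallest, so that is the one I want. Jar candidates are the amber ones at (223,212) and (231,255), against green (218,176) and purple (190,193). The bottle at (372,122) isn't a jar.

```bash
python3 - <<'E'
from h import *
o=load("0")
it,is_=o["top"][0],o["side"][0]
def pan(z,x0,x1,y0,y1,res,fn):
    a=ortho("top",it,z,x0,x1,y0,y1,res);b=ortho("side",is_,z,x0,x1,y0,y1,res)
    cv2.imwrite(fn,np.hstack([a,b])[:,:,::-1])
pan(.045,.46,.64,-.16,.17,.00085,"pics/o1.png")
pan(.0,.33,.72,.13,.48,.0009,"pics/o2.png")
E
```

```text
(no output)
```

View pics/o1.png

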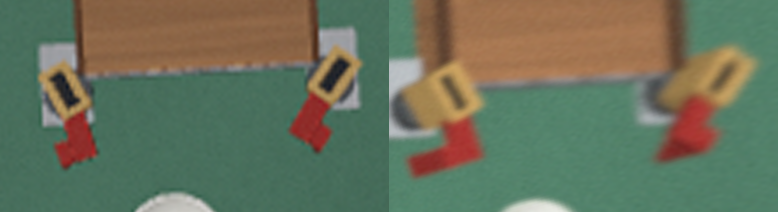

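View pics/o2.png

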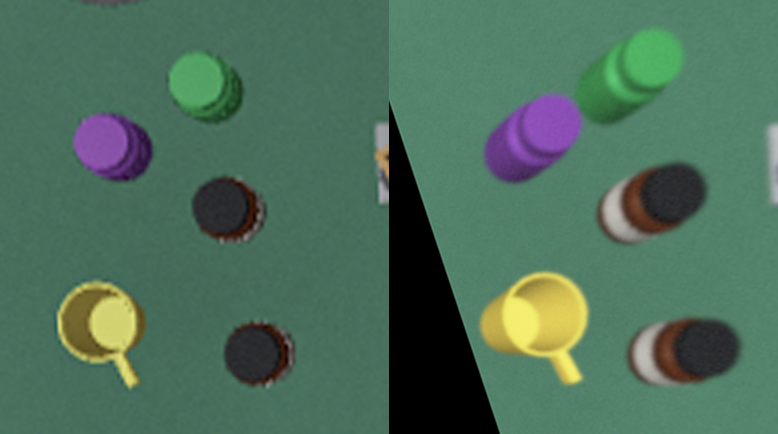

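```bash
python3 - <<'E'
from h import *
o=load("0")
def seg(img,f,x0,x1,y0,y1):
    b=cv2.cvtColor(img,cv2.COLOR_RGB2HSV).astype(int)
    return f(b)
def comp(n,tag,z,box,lo,hi,res=.0005,close=0,mina=100,show=None):
    img=ortho(n,o[n][0],z,*box,res)
    hsv=cv2.cvtColor(img,cv2.COLOR_RGB2HSV)
    m=cv2.inRange(hsv,np.array(lo),np.array(hi))
    if close: m=cv2.morphologyEx(m,cv2.MORPH_CLOSE,np.ones((close,close)))
    k,l,s,c=cv2.connectedComponentsWithStats(m)
    for i in range(1,k):
        if s[i,4]<mina: continue
        cs,_=cv2.findContours((l==i).astype(np.uint8),cv2.RETR_EXTERNAL,cv2.CHAIN_APPROX_NONE)
        r=cv2.minAreaRect(cs[0]); (u,v),(w,h),a=r
        x=box[1]-v*res;y=box[3]-u*res
        # long-axis dir in world
        bp=cv2.boxPoints(r); e=[bp[1]-bp[0],bp[2]-bp[1]]; L=max(e,key=np.linalg.norm)
        ang=np.degrees(np.arctan2(-L[0],-L[1]))%180
        print(tag,n,"ctr",np.round([x,y],4),"size mm",np.round([max(w,h)*res*1e3,min(w,h)*res*1e3],1),"ang",round(ang,1),"area",s[i,4]*res*res*1e6, "cen",np.round([box[1]-c[i,1]*res,box[3]-c[i,0]*res],4))
for yb,t in(((.07,.17),"L"),((-.16,-.06),"R")):
    comp("top","brass"+t,.045,(.5,.6,*yb),(15,80,110),(28,255,255),mina=800)
    comp("top","slot"+t,.045,(.5,.6,*yb),(0,0,0),(179,255,60),mina=400)
    comp("top","red"+t,.036,(.45,.6,*yb),(0,150,80),(7,255,255),mina=800)
    comp("side","red"+t,.036,(.45,.6,*yb),(0,150,80),(7,255,255),mina=800)
for n in("top","side"):
    comp(n,"cap",.064,(.33,.6,.18,.32),(0,0,0),(179,255,70),mina=3000)
    comp(n,"key",.105,(.53,.66,-.37,-.28),(105,150,60),(125,255,255),mina=800)
    comp(n,"grip",.075,(.36,.54,-.32,-.2),(0,60,30),(15,255,130),mina=800)
    comp(n,"rail",.03,(.36,.54,-.32,-.2),(110,0,120),(179,60,255),mina=800)
    comp(n,"stand",.06,(.53,.66,-.37,-.25),(8,40,120),(25,160,255),mina=800)
E
```

```text
brassL top ctr [0.5632 0.1148] size mm [46.2 29.8] ang 29.9 area 868.25 cen [0.5635 0.1148]
slotL top ctr [0.5641 0.1151] size mm [28.6 10.2] ang 31.2 area 252.0 cen [0.564  0.1152]
redL top ctr [0.5226 0.109 ] size mm [40.9 31.9] ang 18.0 area 920.7500000000001 cen [0.521 0.106]
redL side ctr [0.5182 0.1169] size mm [57.6 36. ] ang 107.7 area 1260.5 cen [0.5159 0.1098]
brassR top ctr [ 0.5756 -0.1129] size mm [46.7 29.7] ang 146.3 area 863.2500000000001 cen [ 0.5761 -0.1136]
slotR top ctr [ 0.5767 -0.1138] size mm [28.6  9.6] ang 145.2 area 253.75000000000003 cen [ 0.5768 -0.1139]
redR top ctr [ 0.5375 -0.0984] size mm [41.3 31.5] ang 151.6 area 919.7500000000001 cen [ 0.5368 -0.0956]
redR side ctr [ 0.5308 -0.1   ] size mm [59.  33.6] ang 158.5 area 1301.5000000000002 cen [ 0.5332 -0.0977]
cap top ctr [0.5262 0.2632] size mm [57.2 52.7] ang 58.6 area 2321.0 cen [0.5268 0.2634]
cap top ctr [0.4025 0.2368] size mm [54.5 54. ] ang 90.0 area 2266.5000000000005 cen [0.4026 0.2369]
key top ctr [ 0.5975 -0.3151] size mm [65.3 19.3] ang 147.6 area 1100.5000000000002 cen [ 0.5968 -0.3146]
g
[... 314 characters left out ...]
56 0.2727] size mm [52.8 47.6] ang 128.4 area 2009.2500000000002 cen [0.5246 0.2722]
cap side ctr [0.4011 0.2451] size mm [52.6 48.2] ang 109.5 area 1981.9999999999998 cen [0.3998 0.2456]
key side ctr [ 0.6015 -0.359 ] size mm [69. 21.] ang 0.0 area 1136.5000000000002 cen [ 0.5988 -0.3612]
key side ctr [ 0.5947 -0.3087] size mm [70.2 45. ] ang 104.7 area 2176.7500000000005 cen [ 0.5959 -0.3045]
grip side ctr [ 0.4586 -0.2588] size mm [139.3  62.3] ang 113.0 area 4167.5 cen [ 0.4558 -0.2418]
rail side ctr [ 0.4489 -0.2406] size mm [153.7  63. ] ang 1.7 area 7426.250000000001 cen [ 0.4476 -0.2398]
stand side ctr [ 0.595  -0.2997] size mm [105.2  72.4] ang 94.3 area 4812.0 cen [ 0.592  -0.2885]
```

The two jars are at about (0.526,0.264) and (0.402,0.237). The sockets are at (0.5635,0.115) and (0.5765,-0.1135), which gives the carrier a yaw of about 3.3°. Next I move over the first jar.

```bash
python3 -m pendant '[[[0.9,-0.69,0],1,1],[[0.9,-0.69,0],1,1],[[0.9,-0.69,0],1,1],[[0.9,-0.69,0],1,1],[[0.9,-0.69,0],1,1],[[0.9,-0.69,0],1,1],[[0.9,-0.69,0],1,1],[[0.9,-0.69,0],1,1],[[0.9,-0.69,0],0,1],[[0.9,-0.69,0],0,1],[[0.9,-0.69,0],0,1],[[0.97,-0.69,0],0,1]]' 60; python3 - <<'E'
from h import *
o=grab("1")
s=env.observe();print(np.round(s["position"],4),np.round(s["tool_rot"],3).tolist(),s["q"])
crop(o["top"][0],0,140,640,400,1.25,"pics/t2.png")
E
```

```text
time_s: 1.1
position: [0.5268, 0.2627, 0.231]
tool_rot: [[0.947, -0.001, -0.321], [0.321, -0.0, 0.947], [-0.001, -1.0, 0.0]]
ft_force: [0.2, 0.9, 0.1]
grip_width: 0.0849
[0.5292 0.2608 0.2301] [[0.949, -0.0, -0.316], [0.316, -0.001, 0.949], [-0.001, -1.0, -0.001]] [ 1.47736523e+01  2.59404622e+01  6.77637006e+01 -5.48139469e-02
  8.63361269e+01 -9.36500145e+01]
```

View pics/t2.png

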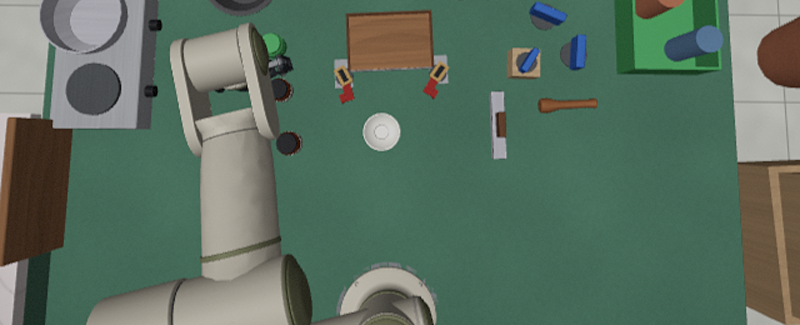

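View pics/side_1.png

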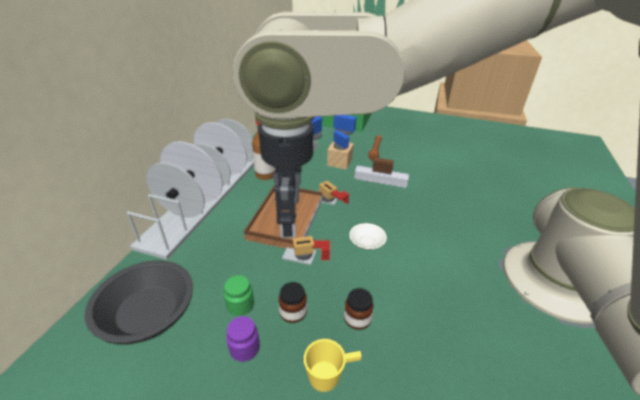

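Both cameras show only two amber jars: side (292,301) and (359,308). Nothing new appeared where the arm had been blocking the view. Descending on jar 1.

```bash
python3 -m pendant '[[[-0.1,0.1,-0.8],0,1],[[0,0,-0.9],0,1],[[0,0,-0.9],0,1],[[0,0,-0.9],0,1],[[0,0,-0.9],0,1],[[0,0,-0.9],0,1],[[0,0,-0.8],0,1],[[0,0,-0.6],0,1],[[0,0,-0.45],0,1],[[0,0,0],0,1]]'; python3 -m pendant '[[[0,0,0],0,0],[[0,0,0],0,0],[[0,0,0],0,0],[[0,0,0],0,0],[[0,0,0],0,0],[[0,0,0],0,0],[[0,0,0],0,0],[[0,0,0],0,0]]' 50
```

```text
time_s: 2.03
position: [0.5209, 0.2669, 0.014]
tool_rot: [[0.947, -0.005, -0.321], [0.321, -0.001, 0.947], [-0.006, -1.0, 0.0]]
ft_force: [-0.3, 0.5, 0.3]
grip_width: 0.0856
time_s: 2.7
position: [0.5235, 0.2673, 0.0185]
tool_rot: [[0.947, 0.002, -0.321], [0.321, 0.001, 0.947], [0.003, -1.0, -0.0]]
ft_force: [-1.1, -1.3, 6.2]
grip_width: 0.054
```

```bash
python3 -m pendant '[[[0,0,0.4],0,0],[[0,0,0.8],0,0],[[0,0,0.8],0,0],[[0,0,0.8],0,0],[[0,0,0.6],0,0],[[0,-0.4,0],0,0],[[0.5,-0.8,0],-1,0],[[0.7,-0.9,0],-1,0],[[0.9,-0.9,0],-1,0],[[0.9,-0.9,0],0,0],[[0.9,-0.9,0],0,0],[[0.5,-0.8,0],0,0]]'; python3 -m pendant '[[[0.4,-0.6,0],0,0],[[0.3,-0.4,0],0,0],[[0,-0.2,0],0,0],[[0,0,0],0,0],[[0,0,0],0,0]]'; python3 - <<'E'
from h import *
o=grab("2")
crop(o["top"][0],220,120,420,270,4,"pics/t3.png")
crop(o["side"][0],200,100,400,280,3.3,"pics/s3.png")
E
```

```text
time_s: 3.7
position: [0.6564, 0.0959, 0.1173]
tool_rot: [[0.998, -0.001, -0.063], [0.063, -0.0, 0.998], [-0.001, -1.0, -0.0]]
ft_force: [0.0, 0.4, -1.9]
grip_width: 0.0545
time_s: 4.12
position: [0.6749, 0.0631, 0.1181]
tool_rot: [[0.998, -0.002, -0.064], [0.064, 0.0, 0.998], [-0.002, -1.0, 0.0]]
ft_force: [0.6, -0.3, -2.1]
grip_width: 0.0548
```

View pics/s3.png

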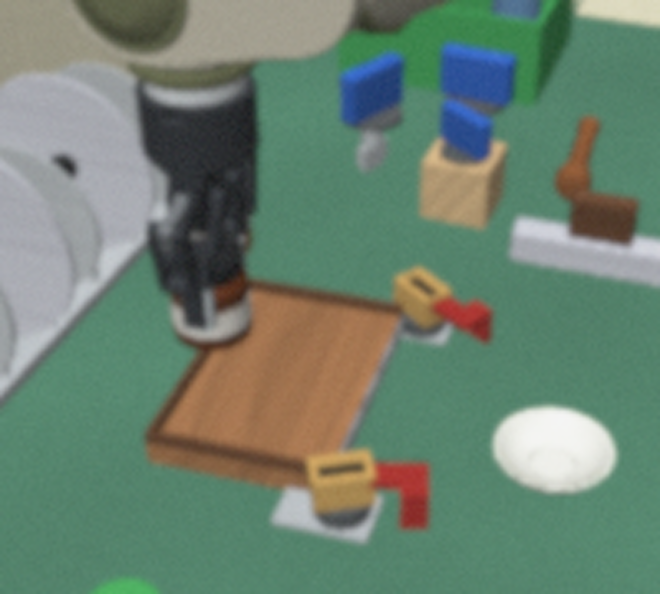

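```bash
python3 -m pendant '[[[0,-0.2,-0.6],0,0],[[0,0,-0.6],0,0],[[0,0,-0.6],0,0],[[0,0,-0.4],0,0],[[0,0,-0.2],0,0],[[0,0,-0.1],0,0],[[0,0,0],0,0],[[0,0,0],0,0]]'; python3 -m pendant '[[[0,0,-0.1],0,0],[[0,0,0],0,0],[[0,0,0],0,0]]'
```

```text
time_s: 4.88
position: [0.6763, 0.0572, 0.0447]
tool_rot: [[0.998, 0.002, -0.065], [0.065, -0.0, 0.998], [0.002, -1.0, -0.0]]
ft_force: [0.2, -0.1, -2.2]
grip_width: 0.0542
time_s: 5.13
position: [0.676, 0.057, 0.0411]
tool_rot: [[0.998, 0.0, -0.064], [0.064, -0.0, 0.998], [0.0, -1.0, -0.0]]
ft_force: [0.0, -0.4, -2.8]
grip_width: 0.0543
```

```bash
python3 -m pendant '[[[0,0,-0.1],0,0],[[0,0,0],0,0],[[0,0,0],0,0]]';
```

```text
time_s: 5.38
position: [0.6763, 0.0569, 0.0386]
tool_rot: [[0.998, 0.002, -0.064], [0.064, -0.0, 0.998], [0.001, -1.0, -0.0]]
ft_force: [-0.5, 0.3, 3.0]
grip_width: 0.0547
```

Contact with the deck (the reading went from -2.8 to +3 N). I release and rise, then head to jar 2.

```bash
python3 -m pendant '[[[0,0,0],0,0.85],[[0,0,0],0,0.85],[[0,0,0],0,0.85],[[0,0,0],0,0.85],[[0,0,0.5],0,0.85],[[0,0,0.9],0,0.85],[[0,0,0.9],0,0.85],[[-0.3,0.3,0.7],0,1],[[-0.9,0.9,0],0,1],[[-0.9,0.9,0],0,1],[[-0.9,0.9,0],0,1],[[-0.9,0.9,0],0,1]]'; python3 - <<'E'
from h import *
o=grab("3")
crop(o["top"][0],200,130,420,280,3.6,"pics/t4.png")
crop(o["side"][0],200,120,400,340,2.7,"pics/s4.png")
E
```

```text
time_s: 6.38
position: [0.5575, 0.1749, 0.1279]
tool_rot: [[0.998, 0.0, -0.064], [0.064, 0.0, 0.998], [0.0, -1.0, 0.0]]
ft_force: [-0.2, 1.4, 0.2]
grip_width: 0.0851
```

View pics/t4.png

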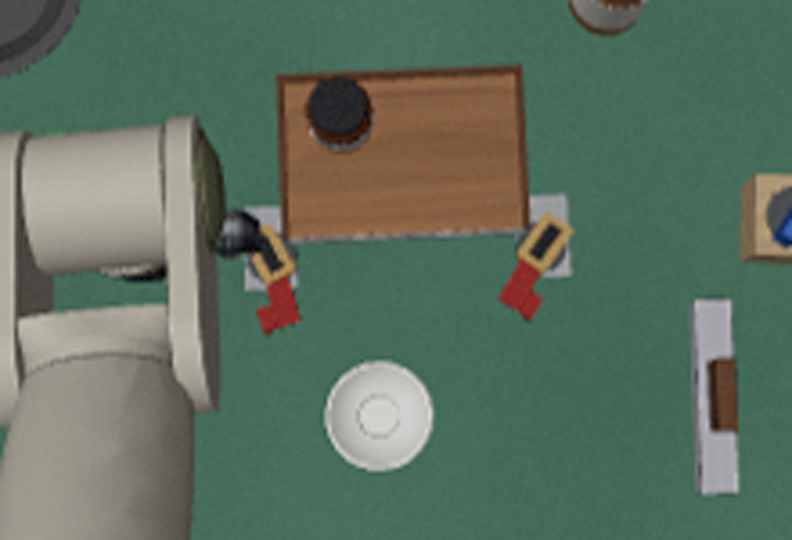

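View pics/s4.png

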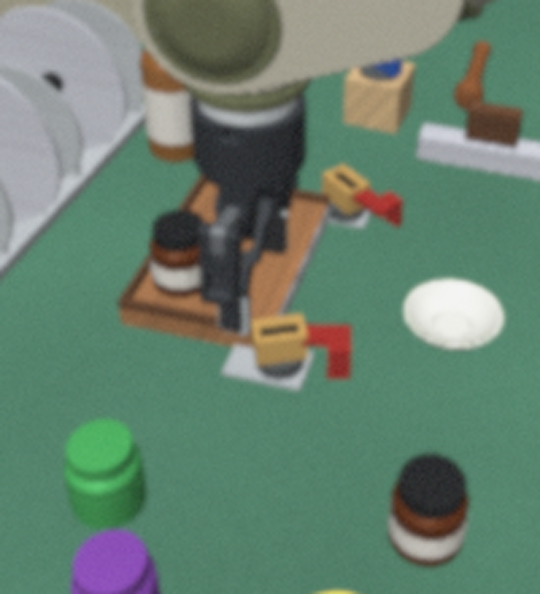

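Jar 1 stands upright on the deck at side-crop (178,252). Jar 2 hasn't moved, at side-crop (430,508). Picking jar 2.

```bash
python3 -m pendant '[[[-0.9,0.37,0],0,1],[[-0.9,0.36,0],0,1],[[-0.9,0.36,0],0,1],[[-0.9,0.36,0],0,1],[[-0.9,0.36,0],0,1],[[-0.73,0.36,0],0,1],[[0,0,-0.6],0,1],[[0,0,-0.8],0,1],[[0,0,-0.8],0,1],[[0,0,-0.8],0,1],[[0,0,-0.7],0,1],[[0,0,0],0,1]]'; python3 -m pendant '[[[0,0,0],0,0],[[0,0,0],0,0],[[0,0,0],0,0],[[0,0,0],0,0],[[0,0,0],0,0],[[0,0,0],0,0],[[0,0,0],0,0],[[0,0,0],0,0]]'
```

```text
time_s: 7.48
position: [0.4009, 0.2383, 0.014]
tool_rot: [[0.998, -0.005, -0.064], [0.064, -0.002, 0.998], [-0.005, -1.0, -0.001]]
ft_force: [-0.9, -0.7, -0.4]
grip_width: 0.0859
time_s: 8.15
position: [0.403, 0.2394, 0.0185]
tool_rot: [[0.998, 0.003, -0.065], [0.065, 0.001, 0.998], [0.003, -1.0, 0.001]]
ft_force: [0.5, -0.0, 6.8]
grip_width: 0.0546
```

```bash
python3 -m pendant '[[[0,0,0.4],0,0],[[0,0,0.8],0,0],[[0,0,0.8],0,0],[[0,0,0.8],0,0],[[0,0,0.6],0,0],[[0,0,0],0,0],[[0,0,0],0,0]]'
```

```text
time_s: 8.73
position: [0.4022, 0.2392, 0.1198]
tool_rot: [[0.998, 0.003, -0.065], [0.065, 0.001, 0.998], [0.003, -1.0, 0.001]]
ft_force: [-0.0, -0.6, -2.7]
grip_width: 0.0545
```

```bash
python3 -m pendant '[[[0.4,-0.4,0],0,0],[[0.8,-0.8,0],0,0],[[0.9,-0.9,0],0,0],[[0.9,-0.9,0],0,0],[[0.9,-0.9,0],0,0],[[0.9,-0.9,0],0,0],[[0.9,-0.9,0],0,0],[[0.9,-0.9,0],0,0],[[0.9,-0.9,0],0,0],[[0.9,-0.9,0],0,0],[[0.6,-0.7,0],0,0],[[0.3,-0.3,0],0,0]]'; python3 -m pendant '[[[0,0,-0.5],0,0],[[0,0,-0.6],0,0],[[0,0,-0.6],0,0],[[0,0,-0.4],0,0],[[0,0,-0.25],0,0],[[0,0,-0.15],0,0],[[0,0,0],0,0],[[0,0,0],0,0]]'
```

```text
time_s: 9.73
position: [0.6822, -0.0463, 0.1164]
tool_rot: [[0.998, -0.002, -0.062], [0.062, -0.0, 0.998], [-0.002, -1.0, -0.0]]
ft_force: [0.2, 0.8, -2.4]
grip_width: 0.0543
time_s: 10.4
position: [0.6813, -0.0429, 0.0443]
tool_rot: [[0.998, 0.001, -0.065], [0.065, -0.0, 0.998], [0.001, -1.0, -0.0]]
ft_force: [0.3, 0.7, -1.5]
grip_width: 0.0541
```

```bash
python3 -m pendant '[[[0,0,-0.1],0,0],[[0,0,-0.1],0,0],[[0,0,0],0,0],[[0,0,0],0,0]]'
```

```text
time_s: 10.73
position: [0.6814, -0.043, 0.0386]
tool_rot: [[0.998, 0.001, -0.065], [0.065, -0.0, 0.998], [0.001, -1.0, -0.0]]
ft_force: [-0.6, 0.9, 2.7]
grip_width: 0.0543
```

```bash
python3 -m pendant '[[[0,0,0],0,0.85],[[0,0,0],0,0.85],[[0,0,0],0,0.85],[[0,0,0],0,0.85],[[0,0,0.5],0,0.85],[[0,0,0.9],0,0.85],[[0,0,0.9],0,0.85],[[0,0,0.8],0,1],[[-0.9,-0.8,0.4],0,1],[[-0.9,-0.9,0],0,1],[[-0.9,-0.9,0],0,1],[[-0.9,-0.9,0],0,1]]'; python3 - <<'E'
from h import *
o=grab("4")
crop(o["top"][0],260,130,480,280,3.6,"pics/t5.png")
crop(o["side"][0],200,90,420,290,3,"pics/s5.png")
s=env.observe();print(s["position"])
E
```

```text
time_s: 11.73
position: [0.5717, -0.1486, 0.1431]
tool_rot: [[0.998, 0.001, -0.065], [0.065, -0.0, 0.998], [0.0, -1.0, -0.0]]
ft_force: [0.7, -1.5, -0.3]
grip_width: 0.0854
[ 0.57013117 -0.15104602  0.14319457]
```

View pics/t5.png

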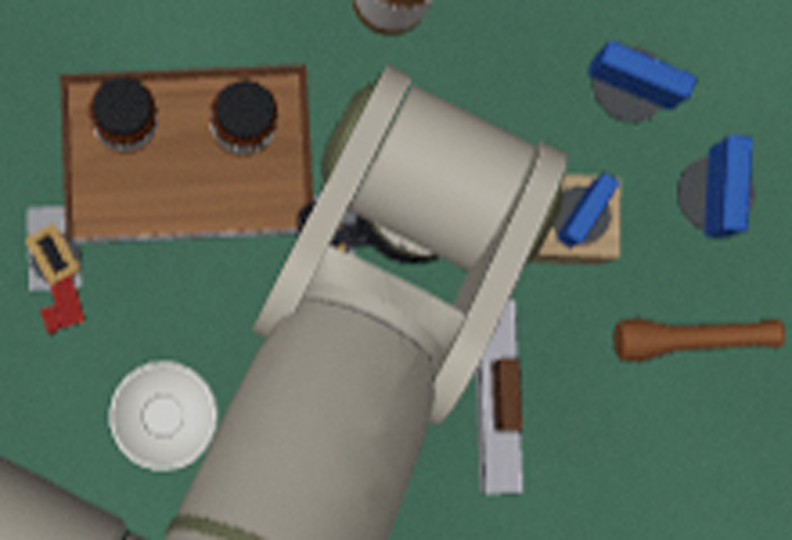

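View pics/s5.png

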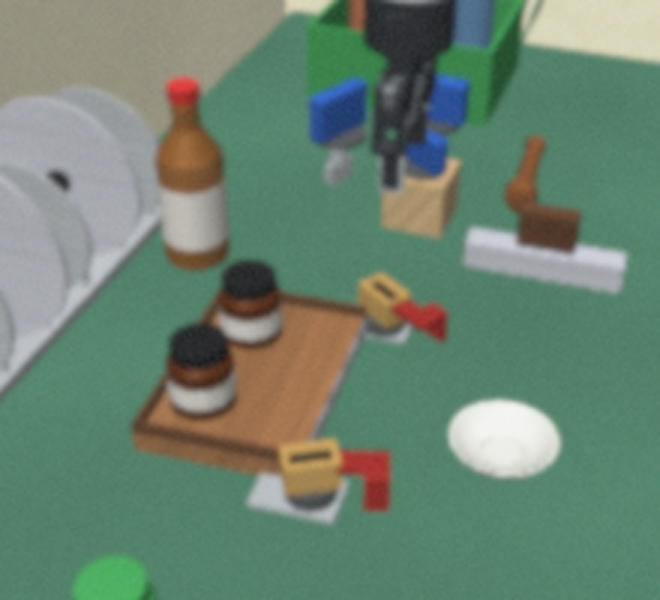

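Both jars stand upright on the deck. The rail hasn't moved (grip at top pixel (401,240)), so I fetch it.

```bash
python3 -m pendant '[[[-0.8,-0.7,0],-0.35,1],[[-0.8,-0.7,0],0,1],[[-0.8,-0.7,0],0,1],[[-0.8,-0.7,0],0,1],[[-0.8,-0.75,0],0,1],[[0,0,0],0,0.7],[[0,0,0],0,0.7],[[0,0,0],0,0.6]]'; python3 - <<'E'
from h import *
o=grab("5")
crop(o["side"][0],300,80,440,200,4,"pics/s6.png")
s=env.observe();print(s["position"],s["q"])
E
```

```text
time_s: 12.5
position: [0.4536, -0.2541, 0.1429]
tool_rot: [[0.999, 0.001, -0.034], [0.034, -0.0, 0.999], [0.001, -1.0, -0.0]]
ft_force: [0.7, -0.8, 0.5]
grip_width: 0.052
[ 0.45381697 -0.25364153  0.14279056] [-4.22689148e+01  2.36756889e+01  8.72906275e+01  1.15804133e-02
  6.90272409e+01 -1.34300886e+02]
```

View pics/s6.png

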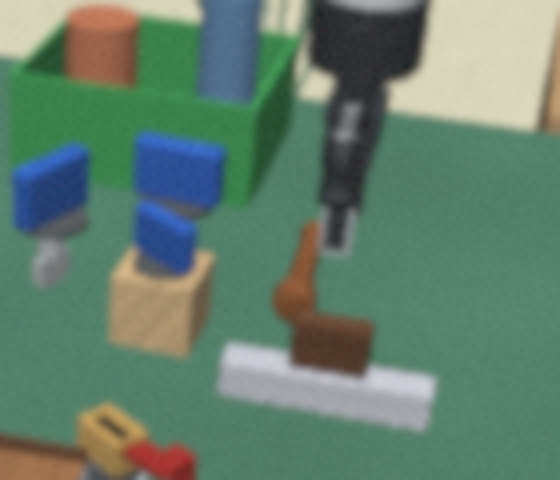

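```bash
python3 -m pendant '[[[-0.08,-0.1,-0.6],0,0.6],[[0,0,-0.8],0,0.6],[[0,0,-0.8],0,0.6],[[0,0,-0.7],0,0.6],[[0,0,-0.4],0,0.6],[[0,0,-0.1],0,0.6],[[0,0,0],0,0.6]]'; python3 -m pendant '[[[0,0,0],0,0],[[0,0,0],0,0],[[0,0,0],0,0],[[0,0,0],0,0],[[0,0,0],0,0],[[0,0,0],0,0],[[0,0,0],0,0]]' 70
```

```text
time_s: 13.18
position: [0.451, -0.2566, 0.0402]
tool_rot: [[0.999, -0.001, -0.035], [0.035, 0.001, 0.999], [-0.001, -1.0, 0.001]]
ft_force: [0.4, -0.2, 1.1]
grip_width: 0.051
time_s: 13.77
position: [0.4511, -0.2578, 0.0417]
tool_rot: [[0.999, 0.002, -0.034], [0.034, -0.001, 0.999], [0.002, -1.0, -0.001]]
ft_force: [0.2, 0.6, 6.5]
grip_width: 0.0154
```

```bash
python3 -m pendant '[[[0,0,0.3],0,0],[[0,0,0.7],0,0],[[0,0,0.8],0,0],[[0,0,0.8],0,0],[[0,0,0.6],0,0],[[0,0,0],0,0]]'; python3 - <<'E'
from h import *
o=load("0")
for n in("top","side"):
    box=(.56,.76,-.13,.13) if n=="top" else (.56,.74,-.13,.13)
    img=ortho(n,o[n][0],.02,*box,.0005)
    hsv=cv2.cvtColor(img,cv2.COLOR_RGB2HSV)
    m=cv2.inRange(hsv,np.array((5,80,60)),np.array((17,255,255)))
    m=cv2.morphologyEx(m,cv2.MORPH_OPEN,np.ones((7,7)))
    cv2.imwrite(f"pics/m_{n}.png",np.hstack([cv2.cvtColor(m,cv2.COLOR_GRAY2BGR),img[:,:,::-1]]))
    # front edge: for each y column, lowest brown
    ys=[];xs=[];
    for y in np.arange(-.075,.08,.001):
        c=int(round((box[3]-y)/.0005)); r=np.where(m[:,c])[0]
        if len(r): ys.append(y);xs.append(box[1]-r.max()*.0005)
    ys=np.array(ys);xs=np.array(xs)
    p=np.polyfit(ys,xs,1)
    for _ in range(5):
        res=xs-np.polyval(p,ys); k=abs(res)<2.5*np.median(abs(res))+1e-4; p=np.polyfit(ys[k],xs[k],1)
    print(n,"front x at y=0",p[1],"yaw",-np.degrees(np.arctan(p[0])),np.std(xs[k]-np.polyval(p,ys[k])))
    # side edges & back
    for side in(1,-1):
        xx=[];yy=[]
        for x in np.arange(.61,.69,.001):
            r=np.where(m[int(round((box[1]-x)/.0005))])[0]
            if len(r): xx.append(x);yy.append(box[3]-(r.min() if side>0 else r.max())*.0005)
        q=np.polyfit(xx,yy,1);print(side,np.polyval(q,.65),np.degrees(np.arctan(q[0])))
    xx=[];yy=[]
    for y in np.arange(-.08,.08,.001):
        r=np.where(m[:,int(round((box[3]-y)/.0005))])[0]
        if len(r): yy.append(y);xx.append(box[1]-r.min()*.0005)
    q=np.polyfit(yy,xx,1);print("back",np.polyval(q,0),-np.degrees(np.arctan(q[0])))
E
```

```text
time_s: 14.27
position: [0.4515, -0.2582, 0.1403]
tool_rot: [[0.999, 0.004, -0.034], [0.034, -0.004, 0.999], [0.004, -1.0, -0.004]]
ft_force: [0.1, -0.2, -2.8]
grip_width: 0.0151
top front x at y=0 0.5866677934968256 yaw 3.140355326633646 0.00044293355777855436
1 0.10972437294889825 3.504753650652076
-1 -0.09938336849507735 3.334454952397633
back 0.7261472225477554 3.179792931245589
side front x at y=0 0.5847738295684826 yaw 3.375877138030249 0.00032704954287383605
1 0.12323855485232067 2.9829680949019126
-1 -0.109126599859353 3.393681578691066
back 0.7260633642915735 3.477668707267606
```

View pics/m_top.png

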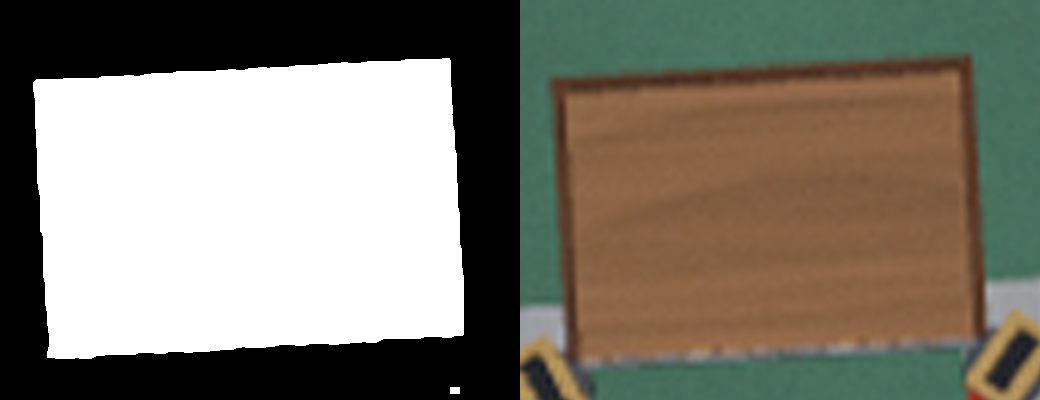

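```bash
python3 -m pendant '[[[0.2,0.4,0],-0.5,0],[[0.3,0.7,0],-1,0],[[0.3,0.7,0],-1,0],[[0.3,0.8,0],-1,0],[[0.3,0.8,0],-1,0],[[0.3,0.8,0],-1,0],[[0.3,0.8,0],-1,0],[[0.3,0.8,0],-1,0],[[0.3,0.7,0],-1,0],[[0.3,0.7,0],-1,0],[[0.3,0.7,0],-1,0],[[0.2,0.5,0],-1,0]]'; python3 -m pendant '[[[0.1,0.2,0],-1,0],[[0.1,0,0],-1,0],[[0,0,0],-1,0],[[0,0,0],-1,0],[[0,0,0],-1,0],[[0,0,0],-1,0],[[0,0,0],-0.75,0],[[0,0,0],-0.5,0],[[0,0,0],0,0],[[0,0,0],0,0]]'; python3 - <<'E'
from h import *
o=grab("6")
s=env.observe();R=s["tool_rot"];print(s["position"],np.degrees(np.arctan2(R[1][2],R[0][2])))
crop(o["top"][0],250,120,400,270,4,"pics/t7.png")
crop(o["side"][0],220,90,420,270,3.3,"pics/s7.png")
E
```

```text
time_s: 15.27
position: [0.5523, -0.0036, 0.1354]
tool_rot: [[0.563, -0.003, 0.827], [-0.827, 0.001, 0.563], [-0.002, -1.0, -0.002]]
ft_force: [0.7, -0.6, -2.9]
grip_width: 0.0148
time_s: 16.1
position: [0.558, 0.0007, 0.1358]
tool_rot: [[-0.03, -0.002, 1.0], [-1.0, 0.0, -0.03], [-0.0, -1.0, -0.002]]
ft_force: [0.2, 0.2, -1.5]
grip_width: 0.0154
[0.55829323 0.00064797 0.13621095] -1.7305151743371345
```

View pics/t7.png

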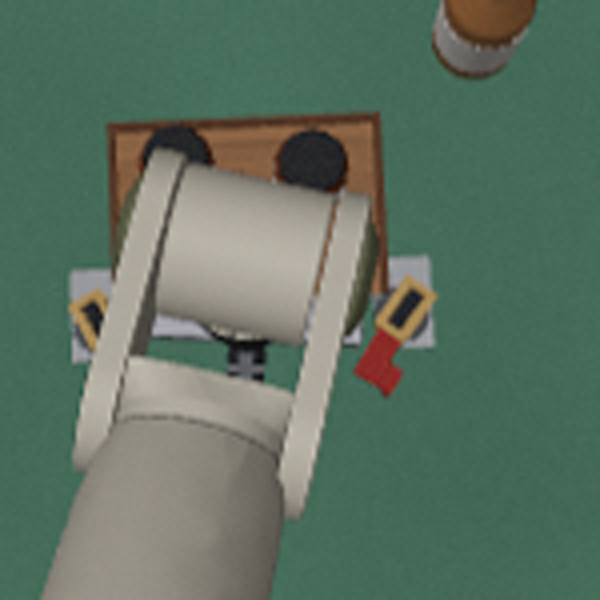

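View pics/s7.png

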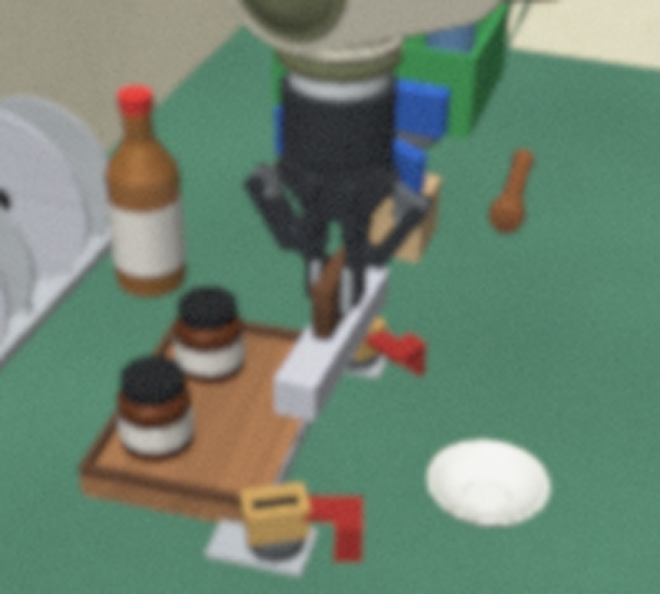

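```bash
python3 -m pendant '[[[0.13,0,-0.3],0.5,0],[[0.13,0,-0.5],0.5,0],[[0,0,-0.4],0,0],[[0,0,-0.15],0,0],[[0,0,0],0,0],[[0,0,0],0,0]]'; python3 - <<'E'
from h import *
o=grab("7")
s=env.observe();R=s["tool_rot"];p=s["position"];print(p,np.degrees(np.arctan2(R[1][2],R[0][2])))
crop(o["side"][0],250,130,370,270,4.2,"pics/s8.png")
zt=p[2]-.0417+.03
for n in("top","side"):
    X=cloud(n,o[n][1]);im=o[n][0]
    hsv=cv2.cvtColor(im,cv2.COLOR_RGB2HSV)
    m=(hsv[...,1]<60)&(hsv[...,2]>100)&(abs(X[...,2]-zt)<.012)&(X[...,0]>.53)&(X[...,0]<.61)&(abs(X[...,1])<.12)
    Y=X[m];a=np.radians(3.3);u=Y[:,1]*np.cos(a)-(Y[:,0]-.567)*np.sin(a);w=(Y[:,0]-.567)*np.cos(a)+Y[:,1]*np.sin(a)
    print(n,m.sum(),zt,"along",np.percentile(u,[0,1,5,50,95,99,100]).round(4),"across",np.percentile(w,[1,5,50,95,99]).round(4),"z",np.median(Y[:,2]))
E
```

```text
time_s: 16.7
position: [0.5665, 0.0006, 0.0966]
tool_rot: [[0.056, 0.0, 0.998], [-0.998, -0.0, 0.056], [0.0, -1.0, 0.0]]
ft_force: [-0.2, 0.2, -3.0]
grip_width: 0.0151
[5.66734654e-01 5.38363369e-04 9.70820195e-02] 3.2060906803111404
top 85 0.08538201954053452 along [-0.0758 -0.0757 -0.0726  0.0489  0.0686  0.0698  0.072 ] across [-0.0156 -0.0148 -0.0084  0.0023  0.0095] z 0.08492459134211756
side 364 0.08538201954053452 along [-0.0674 -0.0663 -0.048   0.0464  0.0818  0.083   0.0835] across [-0.016  -0.0157 -0.0072  0.0124  0.0142] z 0.08410590033615094
```

View pics/s8.png

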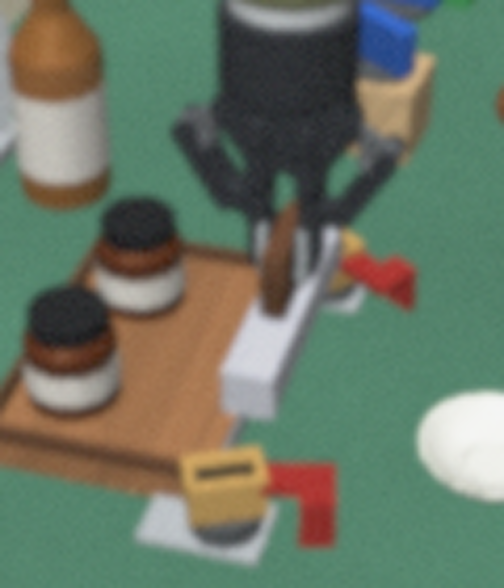

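```bash
python3 -m pendant '[[[0,-0.04,-0.4],0,0],[[0,0,-0.5],0,0],[[0,0,-0.5],0,0],[[0,0,-0.25],0,0],[[0,0,0],0,0],[[0,0,0],0,0]]'; python3 -m pendant '[[[0,0,-0.1],0,0],[[0,0,0],0,0],[[0,0,0],0,0]]'
```

```text
time_s: 17.3
position: [0.5667, -0.0007, 0.0474]
tool_rot: [[0.056, 0.001, 0.998], [-0.998, -0.0, 0.056], [0.0, -1.0, 0.001]]
ft_force: [-0.1, -0.7, -2.6]
grip_width: 0.0152
time_s: 17.55
position: [0.5666, -0.0006, 0.0443]
tool_rot: [[0.056, 0.001, 0.998], [-0.998, -0.0, 0.056], [0.0, -1.0, 0.001]]
ft_force: [-0.1, -0.9, -2.3]
grip_width: 0.0149
```

```bash
python3 -m pendant '[[[0,0,-0.05],0,0],[[0.07,0,0],0,0],[[0,0,0],0,0],[[0,0,0],0,0]]'; python3 -m pendant '[[[0.07,0,0],0,0],[[0,0,0],0,0],[[0,0,0],0,0]]'; python3 -m pendant '[[[0.07,0,0],0,0],[[0,0,0],0,0],[[0,0,0],0,0]]'
```

```text
time_s: 17.88
position: [0.5687, -0.0006, 0.0424]
tool_rot: [[0.056, 0.0, 0.998], [-0.998, -0.0, 0.056], [0.0, -1.0, 0.0]]
ft_force: [-0.5, 0.4, -3.2]
grip_width: 0.0153
time_s: 18.13
position: [0.5697, -0.0005, 0.0423]
tool_rot: [[0.056, -0.003, 0.998], [-0.998, 0.0, 0.056], [-0.0, -1.0, -0.003]]
ft_force: [-5.6, -0.6, 1.2]
grip_width: 0.015
time_s: 18.38
position: [0.5699, -0.0005, 0.0422]
tool_rot: [[0.056, -0.007, 0.998], [-0.998, 0.0, 0.056], [-0.001, -1.0, -0.007]]
ft_force: [-12.3, -2.5, 5.5]
grip_width: 0.0147
```

```bash
python3 -m pendant '[[[0,0,-0.05],0,0],[[0,0,0],0,0],[[0,0,0],0,0]]'; python3 - <<'E'
from h import *
s=env.observe();print(np.round(s["wrist_torque"],2))
E
```

```text
time_s: 18.63
position: [0.5699, -0.0004, 0.0418]
tool_rot: [[0.056, -0.006, 0.998], [-0.998, -0.0, 0.056], [-0.0, -1.0, -0.006]]
ft_force: [-16.5, -1.3, 16.3]
grip_width: 0.015
[-0.3   3.01 -0.01]
```

```bash
python3 -m pendant '[[[-0.04,0,0.03],0,0],[[0,0,0],0,0],[[0,0,0],0,0]]'; python3 -m pendant '[[[0,0,0],0,0.25],[[0,0,0],0,0.35],[[0,0,0],0,0.45],[[0,0,0],0,0.45],[[0,0,0.4],0,0.45],[[0,0,0.8],0,0.45],[[0,0,0.9],0,0.45],[[0,0,0.9],0,0.45],[[0,-0.8,0.5],0,0.6],[[0,-0.9,0],0,0.6],[[0,-0.9,0],0,0.6],[[0,-0.9,0],0,0.6]]'
```

```text
time_s: 18.88
position: [0.5698, -0.0004, 0.0418]
tool_rot: [[0.056, -0.004, 0.998], [-0.998, 0.0, 0.056], [-0.0, -1.0, -0.004]]
ft_force: [-9.7, -0.6, 4.2]
grip_width: 0.0148
time_s: 19.88
position: [0.5717, -0.1067, 0.1473]
tool_rot: [[0.056, 0.001, 0.998], [-0.998, -0.0, 0.056], [0.001, -1.0, 0.001]]
ft_force: [0.9, -0.5, -0.6]
grip_width: 0.0512
```

```bash
python3 -m pendant '[[[0,-0.9,0],1,0.6],[[0,-0.9,0],1,0.6],[[0,-0.9,0],1,0.6],[[0,-0.9,0],1,0.6],[[0,-0.5,0],1,0.6],[[0,0,0],0,0.6]]'; python3 - <<'E'
from h import *
o=grab("8")
s=env.observe();R=s["tool_rot"];p=s["position"];print(p,np.degrees(np.arctan2(R[1][2],R[0][2])))
crop(o["top"][0],250,140,390,250,5,"pics/t9.png")
crop(o["side"][0],230,90,390,270,3.3,"pics/s9.png")
b=ortho("top",o["top"][0],.03,.53,.62,-.14,.14,.0005)
cv2.imwrite("pics/o9.png",cv2.resize(b[:,:,::-1],None,fx=1.4,fy=1.4))
E
```

```text
time_s: 20.38
position: [0.5715, -0.2318, 0.1465]
tool_rot: [[0.473, 0.001, 0.881], [-0.881, -0.001, 0.473], [0.001, -1.0, 0.0]]
ft_force: [0.1, 0.8, -0.5]
grip_width: 0.0515
[ 0.57148216 -0.22858136  0.14659821] 28.031519620007895
```

View pics/t9.png

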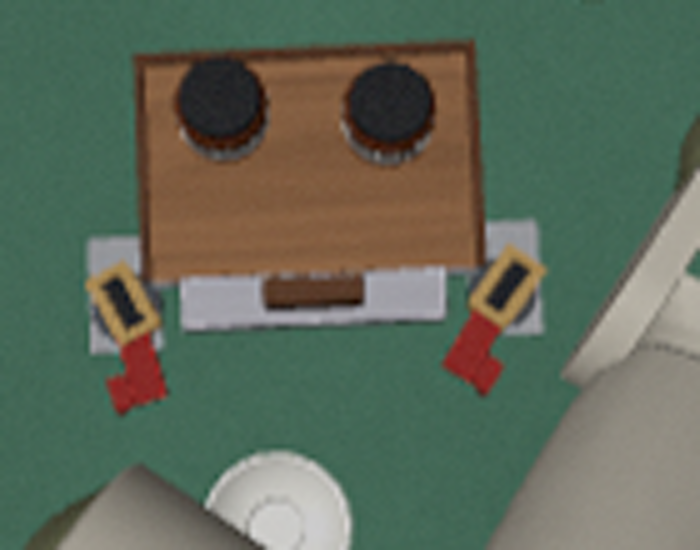

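View pics/s9.png

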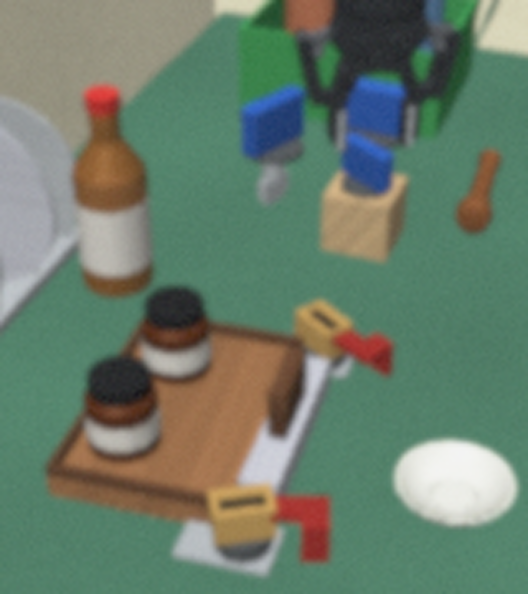

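The rail lies flush along the step, between the latches (top-crop (313,297)), and both jars stand. Next I pin down the key.

```bash
python3 - <<'E'
from h import *
o=load("_8") if False else load("0")
for n in("top","side"):
    X=cloud(n,o[n][1]);hsv=cv2.cvtColor(o[n][0],cv2.COLOR_RGB2HSV)
    m=(hsv[...,0]>100)&(hsv[...,0]<130)&(hsv[...,1]>130)&(abs(X[...,0]-.597)<.05)&(abs(X[...,1]+.315)<.045)&(X[...,2]>.062)
    Y=X[m];print(n,m.sum(),"zrange",np.percentile(Y[:,2],[2,50,98]))
    T=Y[Y[:,2]>np.percentile(Y[:,2],95)-.012] if n=="top" else Y
    c=T[:,:2].mean(0); u,s,v=np.linalg.svd(T[:,:2]-c); print(len(T),c,np.degrees(np.arctan2(v[0,1],v[0,0]))%180, np.ptp((T[:,:2]-c)@v[0]),np.ptp((T[:,:2]-c)@v[1]))
    r=cv2.minAreaRect((T[:,:2]*1e3).astype(np.float32));print(r)
    h,z=np.histogram(T[:,2],8);print(h,z.round(3))
E
```

```text
top 139 zrange [0.07407983 0.10280882 0.10963236]
113 [ 0.59734478 -0.31700987] 146.49643415110057 0.05897022365492818 0.01627360062024172
((597.2350463867188, -317.53143310546875), (16.070772171020508, 58.90745544433594), 55.799102783203125)
[ 3  6 28 31 26 10  7  2] [0.097 0.099 0.101 0.103 0.104 0.106 0.108 0.11  0.112]
side 174 zrange [0.0716979  0.09301506 0.1054039 ]
174 [ 0.5961842  -0.31192877] 149.1322252698218 0.057152983961994926 0.018368509282197954
((597.265380859375, -316.25982666015625), (17.33818817138672, 57.07866287231445), 54.642333984375)
[15 18 14 22 16 24 18 47] [0.07  0.075 0.079 0.084 0.088 0.093 0.097 0.102 0.106]
```

```bash
python3 -m pendant '[[[0.17,-0.6,0],1,0.6],[[0.18,-0.6,0],1,0.6],[[0.18,-0.6,0],1,0.6],[[0.17,-0.6,0],1,0.6],[[0.17,-0.55,0],1,0.6],[[0,0,0],0.66,0.6],[[0,0,0],0,0.6],[[0,0,0],0,0.6]]'; python3 - <<'E'
from h import *
o=grab("9")
s=env.observe();R=s["tool_rot"];p=s["position"];print(p,np.degrees(np.arctan2(R[1][2],R[0][2])))
crop(o["side"][0],300,80,400,200,5,"pics/s10.png")
E
```

```text
time_s: 21.15
position: [0.5979, -0.3157, 0.1467]
tool_rot: [[0.833, -0.0, 0.554], [-0.554, 0.0, 0.833], [-0.0, -1.0, 0.0]]
ft_force: [0.4, 1.6, 0.4]
grip_width: 0.0509
[ 0.59778655 -0.31584361  0.14691853] 56.430571374197754
```

View pics/s10.png

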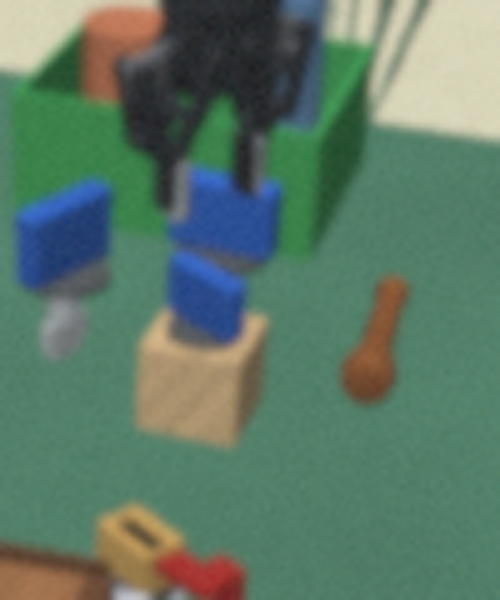

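```bash
python3 -m pendant '[[[0,-0.04,-0.5],0,0.6],[[0,0,-0.6],0,0.6],[[0,0,-0.6],0,0.6],[[0,0,-0.5],0,0.6],[[0,0,-0.3],0,0.6],[[0,0,0],0,0.6],[[0,0,0],0,0.6]]'; python3 -m pendant '[[[0,0,0],0,0],[[0,0,0],0,0],[[0,0,0],0,0],[[0,0,0],0,0],[[0,0,0],0,0],[[0,0,0],0,0],[[0,0,0],0,0]]' 90
```

```text
time_s: 21.83
position: [0.5978, -0.318, 0.0721]
tool_rot: [[0.834, 0.0, 0.552], [-0.552, -0.0, 0.834], [0.0, -1.0, 0.0]]
ft_force: [-0.8, -0.4, -0.4]
grip_width: 0.0512
time_s: 22.42
position: [0.5979, -0.3186, 0.0729]
tool_rot: [[0.834, 0.002, 0.552], [-0.552, -0.001, 0.834], [0.002, -1.0, -0.0]]
ft_force: [-2.0, 0.5, 6.8]
grip_width: 0.0148
```

```bash
python3 -m pendant '[[[0,0,0.3],0,0],[[0,0,0.6],0,0],[[0,0,0.7],0,0],[[0,0,0.7],0,0],[[0,0,0.4],0,0],[[-0.1,0.4,0],-0.2,0],[[-0.1,0.8,0],0,0],[[-0.1,0.9,0],0,0],[[-0.1,0.9,0],0,0],[[-0.1,0.9,0],0,0],[[-0.1,0.9,0],0,0],[[-0.1,0.9,0],0,0]]'; python3 -m pendant '[[[0,0.7,0],0,0],[[0,0.4,0],0,0],[[0,0,0],0,0],[[0,0,0],0,0],[[0,0,0],0,0]]'; python3 - <<'E'
from h import *
o=grab("10")
s=env.observe();R=s["tool_rot"];p=s["position"];print(p,np.degrees(np.arctan2(R[1][2],R[0][2])),s["q"][5])
crop(o["side"][0],280,110,370,230,5,"pics/s11.png")
crop(o["top"][0],310,140,410,240,5,"pics/t11.png")
E
```

```text
time_s: 23.42
position: [0.5761, -0.1459, 0.153]
tool_rot: [[0.824, -0.0, 0.567], [-0.567, 0.0, 0.824], [-0.0, -1.0, 0.0]]
ft_force: [0.4, -0.7, -1.6]
grip_width: 0.0149
time_s: 23.83
position: [0.5768, -0.1153, 0.1527]
tool_rot: [[0.824, 0.0, 0.567], [-0.567, -0.0, 0.824], [0.0, -1.0, -0.0]]
ft_force: [0.6, 0.0, -2.1]
grip_width: 0.0149
[ 0.57666382 -0.11544257  0.15260673] 55.42326085946781 -78.2609018828182
```

View pics/s11.png

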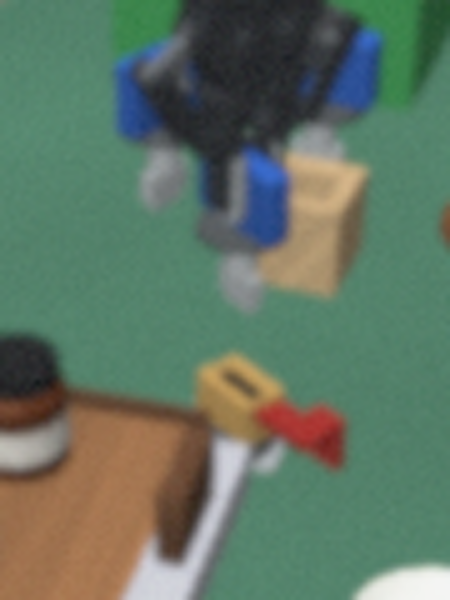

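View pics/t11.png

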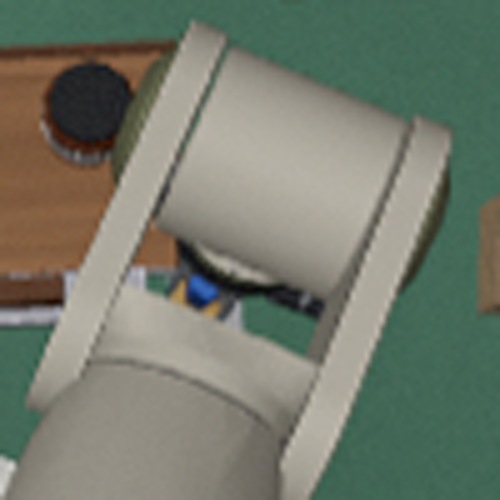

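```bash
python3 - <<'E'
from h import *
s=env.observe();p=np.array(s["position"])
im=cv2.imread("pics/side_10.png");
k=8;x0,y0,x1,y1=305,130,350,205
c=cv2.resize(im[y0:y1,x0:x1],None,fx=k,fy=k,interpolation=cv2.INTER_CUBIC)
def pt(X,col):
    u,v=proj("side",X);cv2.circle(c,(int((u-x0+.5)*k),int((v-y0+.5)*k)),3,col,-1);return round(u,1),round(v,1)
a=np.radians(145.4);d=np.array([np.cos(a),np.sin(a),0]);n=np.array([-d[1],d[0],0])
def boxpts(c0,L,T,z0,z1,col):
    P=[c0+sx*d*L/2+sy*n*T/2 for sx in(-1,1) for sy in(-1,1)]
    for q in P:
        for z in(z0,z1): pt(q+np.array([0,0,z]),col)
boxpts(p,.06,.016,.012-.02,.012+.02,(0,255,255))
boxpts(p,.022,.005,-.058,-.052,(0,0,255))
boxpts(p,.028,.008,-.052,-.036,(255,0,255))
S=np.array([.5765,-.1135,.045])
boxpts(S,.044,.028,0,0,(0,255,0)); boxpts(S,.033,.0125,0,0,(255,255,0))
cv2.imwrite("pics/ov1.png",c)
E
```

```text
(no output)
```

View pics/ov1.png

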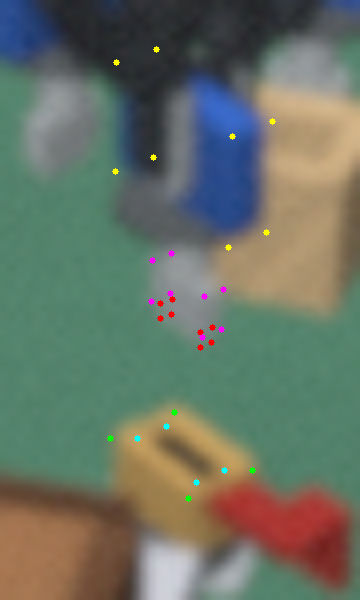

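```bash
python3 -m pendant '[[[0,0.05,-0.3],0,0],[[0,0,-0.5],0,0],[[0,0,-0.4],0,0],[[0,0,-0.2],0,0],[[0,0,-0.1],0,0],[[0,0,0],0,0],[[0,0,0],0,0]]'; python3 - <<'E'
from h import *
s=env.observe();p=np.array(s["position"]);print(p)
grab("11")
im=cv2.imread("pics/side_11.png");
k=8;x0,y0,x1,y1=305,140,355,205
c=cv2.resize(im[y0:y1,x0:x1],None,fx=k,fy=k,interpolation=cv2.INTER_CUBIC)
cv2.imwrite("pics/ov2.png",c)
E
```

```text
time_s: 24.52
position: [0.5768, -0.113, 0.108]
tool_rot: [[0.824, 0.001, 0.567], [-0.567, -0.0, 0.824], [0.001, -1.0, 0.0]]
ft_force: [0.1, 0.3, -1.0]
grip_width: 0.015
[ 0.57683606 -0.1130275   0.10802376]
```

View pics/ov2.png

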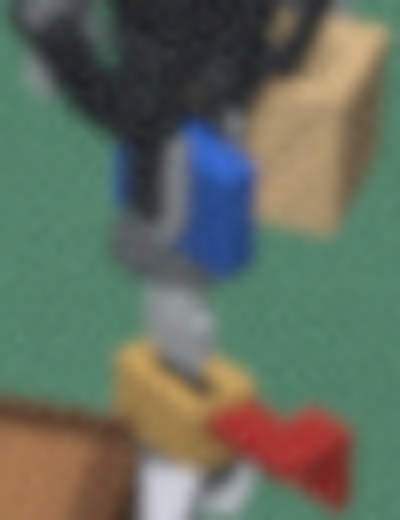

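```bash
python3 -m pendant '[[[-0.02,-0.02,-0.15],0,0],[[0,0,-0.15],0,0],[[0,0,0],0,0],[[0,0,0],0,0]]'
```

```text
time_s: 24.95
position: [0.5758, -0.1133, 0.0984]
tool_rot: [[0.824, -0.001, 0.566], [-0.566, 0.0, 0.824], [-0.001, -1.0, -0.0]]
ft_force: [-0.3, 0.1, -1.4]
grip_width: 0.0153
```

It has entered the slot without resistance. Continuing down.

```bash
python3 -m pendant '[[[0,0,-0.15],0,0],[[0,0,-0.15],0,0],[[0,0,0],0,0],[[0,0,0],0,0]]';  python3 -m pendant '[[[0,0,-0.1],0,0],[[0,0,-0.1],0,0],[[0,0,0],0,0],[[0,0,0],0,0]]'
```

```text
time_s: 25.28
position: [0.5758, -0.1133, 0.0893]
tool_rot: [[0.824, -0.001, 0.566], [-0.566, 0.0, 0.824], [-0.001, -1.0, -0.0]]
ft_force: [0.4, -0.9, -1.3]
grip_width: 0.0151
time_s: 25.62
position: [0.5759, -0.1134, 0.0835]
tool_rot: [[0.824, -0.0, 0.566], [-0.566, 0.0, 0.824], [-0.0, -1.0, -0.0]]
ft_force: [0.3, -0.2, -1.8]
grip_width: 0.0152
```

```bash
python3 -m pendant '[[[0,0,-0.1],0,0],[[0,0,0],0,0],[[0,0,0],0,0]]'
```

```text
time_s: 25.87
position: [0.5762, -0.1135, 0.0809]
tool_rot: [[0.824, 0.001, 0.566], [-0.566, -0.0, 0.824], [0.001, -1.0, 0.0]]
ft_force: [0.2, -0.2, -0.1]
grip_width: 0.015
```

```bash
python3 -m pendant '[[[0,0,0],-0.5,0],[[0,0,0],-0.8,0],[[0,0,0],-0.8,0],[[0,0,0],-0.8,0],[[0,0,0],-0.8,0],[[0,0,0],-0.8,0],[[0,0,0],0,0]]'; python3 -c "
from rig import env;s=env.observe();print(s['wrist_torque'],s['q'][5])"; python3 -m pendant '[[[0,0,0],-0.8,0],[[0,0,0],-0.8,0],[[0,0,0],-0.8,0],[[0,0,0],-0.8,0],[[0,0,0],-0.8,0],[[0,0,0],0,0],[[0,0,0],0,0]]'; python3 -c "
from rig import env;s=env.observe();print(s['wrist_torque'],s['q'][5])"
```

```text
time_s: 26.45
position: [0.5753, -0.1139, 0.0808]
tool_rot: [[0.543, -0.002, 0.84], [-0.84, -0.001, 0.543], [-0.0, -1.0, -0.002]]
ft_force: [-4.2, -2.6, 1.4]
grip_width: 0.015
[-0.6885969   0.94013348  0.09457229] -55.552766483840095
time_s: 27.03
position: [0.5756, -0.1137, 0.0808]
tool_rot: [[0.228, -0.001, 0.974], [-0.974, -0.001, 0.228], [0.0, -1.0, -0.001]]
ft_force: [-4.4, -2.9, 3.6]
grip_width: 0.015
[-0.63949676  0.96638957  0.07350061] -35.88523806954637
```

```bash
python3 - <<'E'
from h import *
grab("12")
im=cv2.imread("pics/side_12.png");
k=6;x0,y0,x1,y1=270,130,370,225
cv2.imwrite("pics/ov3.png",cv2.resize(im[y0:y1,x0:x1],None,fx=k,fy=k,interpolation=cv2.INTER_CUBIC))
E
```

```text
(no output)
```

View pics/ov3.png

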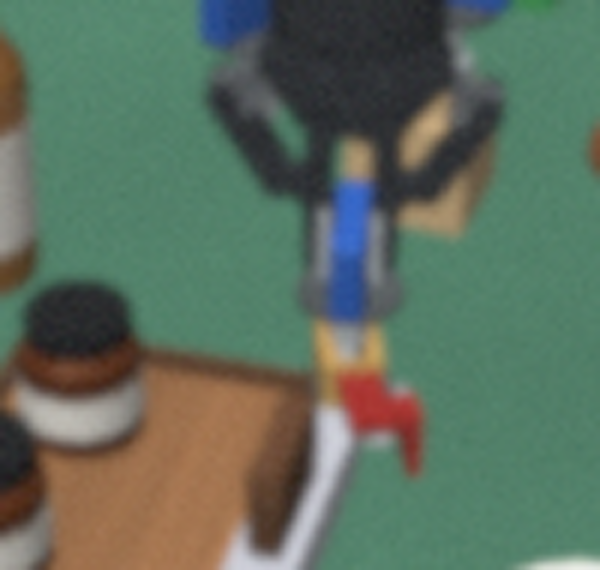

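```bash
python3 -m pendant '[[[0,0,0],-0.8,0],[[0,0,0],-0.8,0],[[0,0,0],-0.8,0],[[0,0,0],0,0],[[0,0,0],0,0]]'; python3 -c "
from rig import env;s=env.observe();print(s['wrist_torque'],s['q'][5])"; python3 -m pendant '[[[0,0,0],-0.8,0],[[0,0,0],0,0],[[0,0,0],0,0]]'; python3 -c "
from rig import env;s=env.observe();print(s['wrist_torque'],s['q'][5])"
```

```text
time_s: 27.55
position: [0.5758, -0.1136, 0.0808]
tool_rot: [[0.022, -0.0, 1.0], [-1.0, -0.0, 0.022], [0.0, -1.0, -0.0]]
ft_force: [-4.7, -3.3, 2.6]
grip_width: 0.0149
[-0.69469299  0.90041012  0.11917483] -23.945869052973887
time_s: 27.8
position: [0.5758, -0.1136, 0.0808]
tool_rot: [[-0.047, -0.0, 0.999], [-0.999, -0.0, -0.047], [0.0, -1.0, -0.0]]
ft_force: [-3.7, -3.3, 3.2]
grip_width: 0.0151
[-0.70397683  0.85104238  0.08200502] -19.961061087638537
```

```bash
python3 -m pendant '[[[0,0,0],-0.6,0],[[0,0,0],0,0],[[0,0,0],0,0]]'; python3 -c "
from rig import env;s=env.observe();print(s['wrist_torque'],s['q'][5])"; python3 - <<'E'
from h import *
grab("13")
im=cv2.imread("pics/side_13.png");
k=6;x0,y0,x1,y1=270,130,370,225
cv2.imwrite("pics/ov4.png",cv2.resize(im[y0:y1,x0:x1],None,fx=k,fy=k,interpolation=cv2.INTER_CUBIC))
E
```

```text
time_s: 28.05
position: [0.5759, -0.1136, 0.0808]
tool_rot: [[-0.1, -0.0, 0.995], [-0.995, -0.0, -0.1], [0.0, -1.0, -0.0]]
ft_force: [-4.1, -3.1, 3.2]
grip_width: 0.0148
[-0.68506365  0.8040585   0.1206761 ] -16.963497901706663
```

View pics/ov4.png

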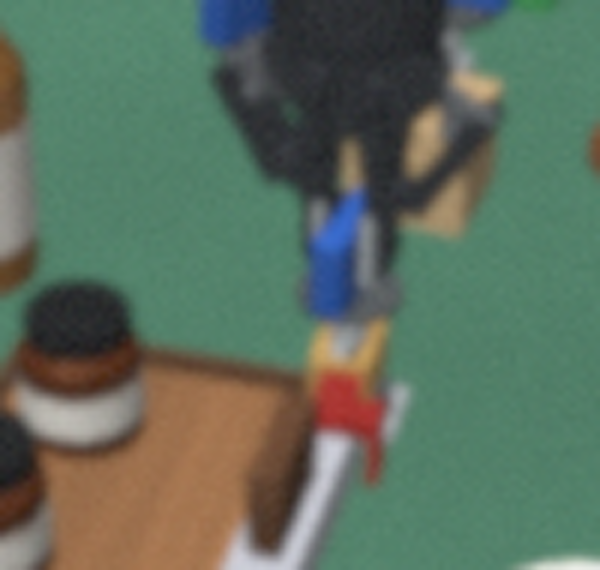

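Still turning freely and not home yet. Continuing.

```bash
python3 -m pendant '[[[0,0,0],-0.8,0],[[0,0,0],-0.4,0],[[0,0,0],0,0],[[0,0,0],0,0]]'; python3 -c "
from rig import env;s=env.observe();print(s['wrist_torque'],s['q'][5])"; python3 -m pendant '[[[0,0,0],-0.6,0],[[0,0,0],0,0],[[0,0,0],0,0]]'; python3 -c "
from rig import env;s=env.observe();print(s['wrist_torque'],s['q'][5])";python3 -m pendant '[[[0,0,0],-0.6,0],[[0,0,0],0,0],[[0,0,0],0,0]]'; python3 -c "
from rig import env;s=env.observe();print(s['wrist_torque'],s['q'][5])"
```

```text
time_s: 28.48
position: [0.576, -0.1136, 0.0809]
tool_rot: [[-0.203, 0.0, 0.979], [-0.979, -0.0, -0.203], [0.0, -1.0, 0.0]]
ft_force: [-4.9, -3.7, 2.9]
grip_width: 0.0148
[-0.82153501  0.76420433  0.13250809] -10.94766702211996
time_s: 28.73
position: [0.576, -0.1136, 0.0808]
tool_rot: [[-0.253, -0.0, 0.968], [-0.968, -0.001, -0.253], [0.001, -1.0, 0.0]]
ft_force: [-3.4, -4.6, 2.5]
grip_width: 0.0149
[-0.77515908  0.81051853  0.90863196] -8.017220968763933
time_s: 28.98
position: [0.576, -0.1136, 0.0808]
tool_rot: [[-0.303, -0.0, 0.953], [-0.953, -0.001, -0.303], [0.001, -1.0, 0.0]]
ft_force: [-4.0, -3.1, 2.5]
grip_width: 0.0148
[-0.82144708  0.71828429  1.12855449] -5.034035705895243
```

```bash
python3 - <<'E'
from h import *
grab("14")
im=cv2.imread("pics/side_14.png");
k=6;x0,y0,x1,y1=270,130,370,225
cv2.imwrite("pics/ov5.png",cv2.resize(im[y0:y1,x0:x1],None,fx=k,fy=k,interpolation=cv2.INTER_CUBIC))
E
```

```text
(no output)
```

View pics/ov5.png

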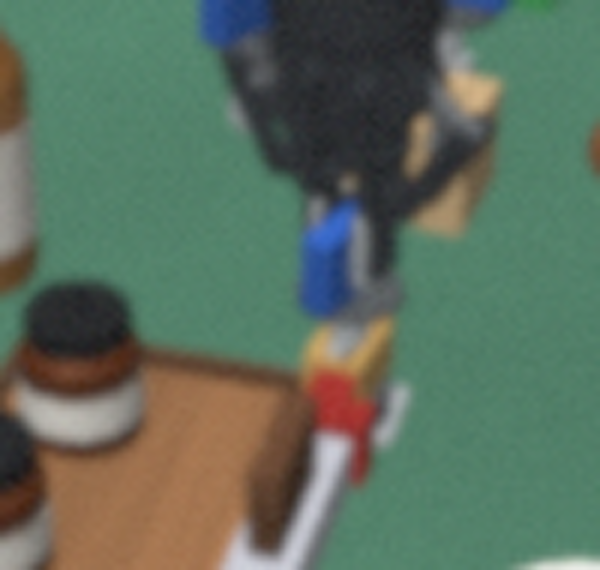

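```bash
python3 - <<'E'
from h import *
a=np.radians(3.3);xh=np.array([np.cos(a),np.sin(a),0]);yh=np.array([-np.sin(a),np.cos(a),0])
im=cv2.imread("pics/side_14.png");k=6;x0,y0,x1,y1=270,130,370,225
c=cv2.resize(im[y0:y1,x0:x1],None,fx=k,fy=k,interpolation=cv2.INTER_CUBIC)
A=np.array([.5763,-.1138,0])
for th,col in((90,(0,255,255)),(80,(255,255,0))):
    t=np.radians(th); d=-xh*np.cos(t)+yh*np.sin(t); n=np.array([d[1],-d[0],0]); n=-n if n@xh>0 and th>45 else n
    for s in(.02,.04,.061):
        for z in (.033,):
            u,v=proj("side",A+d*s+[0,0,z]);cv2.circle(c,(int((u-x0+.5)*k),int((v-y0+.5)*k)),3,col,-1)
    for z in(.008,.033):
        u,v=proj("side",A+d*.061+n*.019+[0,0,z]);cv2.circle(c,(int((u-x0+.5)*k),int((v-y0+.5)*k)),3,(255,0,255) if th==90 else (255,255,255),-1)
cv2.imwrite("pics/ov6.png",c)
E
```

```text
(no output)
```

View pics/ov6.png

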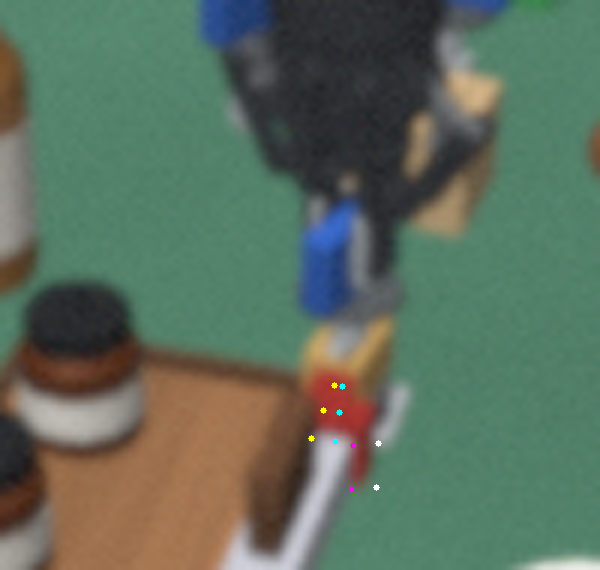

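```bash
python3 -m pendant '[[[0,0,0],0,0],[[0,0,0],-0.4,0],[[0,0,0],-0.4,0],[[0,0,0],0,0],[[0,0,0],0,0]]' 120; python3 -c "
from rig import env;s=env.observe();print(s['wrist_torque'],s['q'][5])"
```

```text
time_s: 29.5
position: [0.5761, -0.1136, 0.0809]
tool_rot: [[-0.368, 0.0, 0.93], [-0.93, -0.001, -0.368], [0.001, -1.0, 0.001]]
ft_force: [-2.6, -3.7, 3.2]
grip_width: 0.0146
[-0.74514522  0.68098929  1.10362378] -1.038292421018428
```

```bash
python3 -m pendant '[[[0,0,0],0.8,0],[[0,0,0],0.8,0],[[0,0,0],0.6,0],[[0,0,0],0,0]]' 90; python3 -c "
from rig import env;s=env.observe();print(s['wrist_torque'],s['q'][5])"; python3 -m pendant '[[[0,0,0.2],0,0],[[0,0,0.4],0,0],[[0,0,0.4],0,0],[[0,0,0.4],0,0],[[0,0,0.5],0,0],[[0,0,0.5],0,0],[[0,0,0],0,0]]'
```

```text
time_s: 29.83
position: [0.5766, -0.1131, 0.0809]
tool_rot: [[-0.185, 0.002, 0.983], [-0.983, 0.001, -0.185], [-0.001, -1.0, 0.002]]
ft_force: [0.5, 0.0, 1.8]
grip_width: 0.0144
[-0.11927698  0.03910192  0.00591884] -12.004878990775227
time_s: 30.42
position: [0.5773, -0.1135, 0.1555]
tool_rot: [[-0.191, 0.005, 0.982], [-0.982, -0.001, -0.191], [0.0, -1.0, 0.005]]
ft_force: [0.9, 0.2, -1.9]
grip_width: 0.0142
```

```bash
python3 -m pendant '[[[0,0.3,0],-0.7,0],[[-0.05,0.7,0],-1,0],[[-0.05,0.8,0],-1,0],[[-0.05,0.8,0],-1,0],[[-0.05,0.8,0],-1,0],[[-0.05,0.8,0],-1,0],[[-0.05,0.8,0],-1,0],[[-0.05,0.8,0],-1,0],[[-0.05,0.8,0],-1,0],[[-0.05,0.6,0],-1,0],[[0,0.23,0],0,0],[[0,0,0],0,0]]'; python3 - <<'E'
from h import *
o=grab("15")
s=env.observe();R=s["tool_rot"];p=s["position"];print(p,np.degrees(np.arctan2(R[1][2],R[0][2])),s["q"][5])
crop(o["side"][0],240,110,360,270,3.7,"pics/s15.png")
crop(o["top"][0],250,140,390,250,5,"pics/t15.png")
E
```

```text
time_s: 31.42
position: [0.5622, 0.1108, 0.1521]
tool_rot: [[-0.859, -0.001, 0.512], [-0.512, 0.0, -0.859], [0.001, -1.0, -0.001]]
ft_force: [0.2, -0.7, -1.6]
grip_width: 0.0144
[0.56255502 0.10893695 0.15229265] -59.368549219110115 58.5025231092642
```

View pics/s15.png

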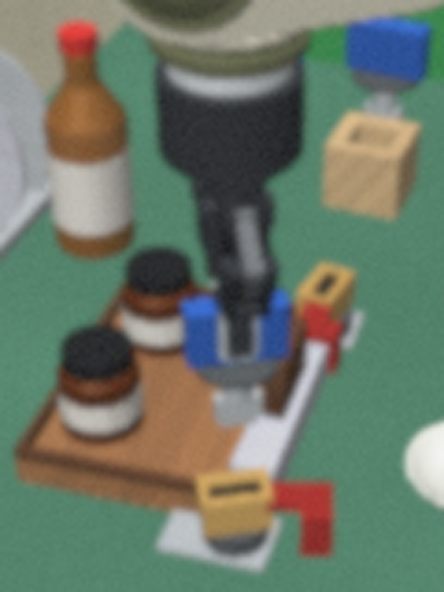

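View pics/t15.png

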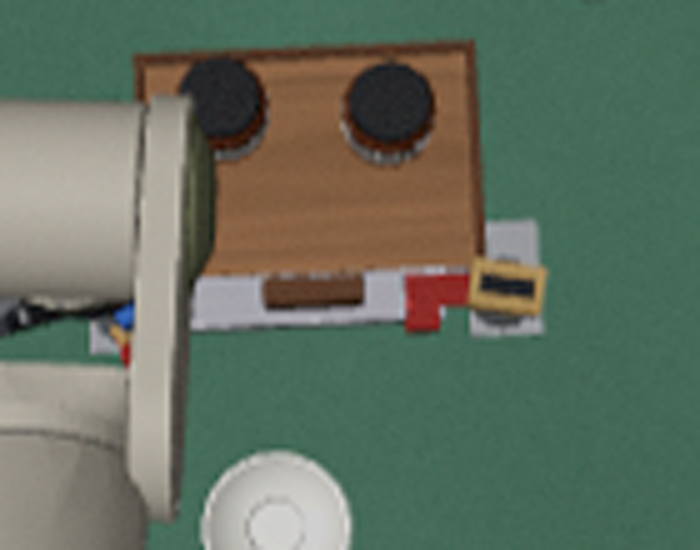

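The right latch is home: in the top crop its arm at (437,290) lies along the rail. Next I align over the left socket.

```bash
python3 -m pendant '[[[0.02,0.2,0],0,0],[[0,0,0],0,0],[[0,0,-0.4],0,0],[[0,0,-0.5],0,0],[[0,0,-0.3],0,0],[[0,0,-0.2],0,0],[[0,0,0],0,0],[[0,0,0],0,0]]'; python3 - <<'E'
from h import *
s=env.observe();p=np.array(s["position"]);print(p)
grab("16")
im=cv2.imread("pics/side_16.png")
k=8;x0,y0,x1,y1=275,170,335,250
c=cv2.resize(im[y0:y1,x0:x1],None,fx=k,fy=k,interpolation=cv2.INTER_CUBIC)
cv2.imwrite("pics/ov7.png",c)
E
```

```text
time_s: 32.18
position: [0.5633, 0.1153, 0.1109]
tool_rot: [[-0.862, 0.0, 0.507], [-0.507, 0.0, -0.862], [-0.0, -1.0, -0.0]]
ft_force: [1.0, -0.5, -1.2]
grip_width: 0.0144
[0.56329149 0.1153465  0.11088709]
```

View pics/ov7.png

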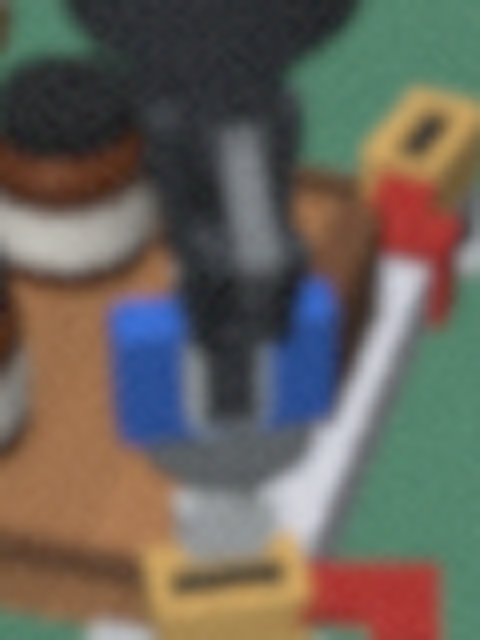

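```bash
python3 -m pendant '[[[0,0,-0.15],0,0],[[0,0,-0.15],0,0],[[0,0,-0.1],0,0],[[0,0,0],0,0],[[0,0,0],0,0]]'
```

```text
time_s: 32.7
position: [0.563, 0.1155, 0.0985]
tool_rot: [[-0.862, -0.001, 0.508], [-0.508, -0.0, -0.862], [0.0, -1.0, -0.0]]
ft_force: [0.8, 0.4, -1.5]
grip_width: 0.0143
```

```bash
python3 -m pendant '[[[0,0,-0.15],0,0],[[0,0,-0.15],0,0],[[0,0,-0.1],0,0],[[0,0,0],0,0],[[0,0,0],0,0]]'; python3 -m pendant '[[[0,0,-0.1],0,0],[[0,0,-0.1],0,0],[[0,0,0],0,0],[[0,0,0],0,0]]'
```

```text
time_s: 33.12
position: [0.563, 0.1155, 0.0865]
tool_rot: [[-0.862, -0.0, 0.508], [-0.508, -0.0, -0.862], [0.0, -1.0, -0.0]]
ft_force: [0.2, 0.1, -1.1]
grip_width: 0.0144
time_s: 33.45
position: [0.5633, 0.1155, 0.0809]
tool_rot: [[-0.862, 0.001, 0.508], [-0.508, -0.0, -0.862], [-0.001, -1.0, 0.0]]
ft_force: [-0.5, -0.3, 1.0]
grip_width: 0.0145
```

```bash
python3 -m pendant '[[[0,0,0],0.5,0],[[0,0,0],0.8,0],[[0,0,0],0.8,0],[[0,0,0],0.8,0],[[0,0,0],0.8,0],[[0,0,0],0.8,0],[[0,0,0],0.8,0],[[0,0,0],0.8,0],[[0,0,0],0.8,0],[[0,0,0],0.8,0],[[0,0,0],0.8,0],[[0,0,0],0,0]]'; python3 -c "
from rig import env;s=env.observe();print(s['wrist_torque'],s['q'][5])"; python3 -m pendant '[[[0,0,0],0.8,0],[[0,0,0],0.8,0],[[0,0,0],0.6,0],[[0,0,0],0,0],[[0,0,0],0,0]]'; python3 -c "
from rig import env;s=env.observe();print(s['wrist_torque'],s['q'][5])"
```

```text
time_s: 34.45
position: [0.5632, 0.1156, 0.0809]
tool_rot: [[-0.29, 0.0, 0.957], [-0.957, 0.0, -0.29], [-0.0, -1.0, 0.0]]
ft_force: [-0.9, 0.4, 1.9]
grip_width: 0.0145
[ 0.19335451  0.09197619 -0.10790515] 16.6729214808607
time_s: 34.87
position: [0.5631, 0.1156, 0.0809]
tool_rot: [[-0.108, 0.0, 0.994], [-0.994, 0.0, -0.108], [-0.0, -1.0, 0.0]]
ft_force: [-1.3, 0.4, 3.6]
grip_width: 0.0146
[ 0.24904744  0.27204727 -0.06286496] 5.973304435582751
```

```bash
python3 -m pendant '[[[0,0,0],0.8,0],[[0,0,0],0.7,0],[[0,0,0],0,0],[[0,0,0],0,0]]'; python3 -c "
from rig import env;s=env.observe();print(s['wrist_torque'],s['q'][5])"; python3 -m pendant '[[[0,0,0],0.8,0],[[0,0,0],0,0],[[0,0,0],0,0]]'; python3 -c "
from rig import env;s=env.observe();print(s['wrist_torque'],s['q'][5])";  python3 -m pendant '[[[0,0,0],0.6,0],[[0,0,0],0,0],[[0,0,0],0,0]]'; python3 -c "
from rig import env;s=env.observe();print(s['wrist_torque'],s['q'][5])"
```

```text
time_s: 35.2
position: [0.563, 0.1156, 0.0809]
tool_rot: [[0.023, -0.0, 1.0], [-1.0, 0.0, 0.023], [-0.0, -1.0, -0.0]]
ft_force: [-1.3, 1.8, 4.1]
grip_width: 0.0144
[ 0.34752969  0.35238907 -0.05515682] -1.5049785771715278
time_s: 35.45
position: [0.563, 0.1156, 0.0809]
tool_rot: [[0.092, -0.0, 0.996], [-0.996, 0.0, 0.092], [-0.0, -1.0, -0.0]]
ft_force: [-3.0, 1.8, 5.5]
grip_width: 0.0143
[ 0.33460963  0.52481004 -0.03455233] -5.503449092913108
time_s: 35.7
position: [0.563, 0.1156, 0.0808]
tool_rot: [[0.145, -0.0, 0.989], [-0.989, 0.0, 0.145], [-0.0, -1.0, -0.0]]
ft_force: [-2.4, 1.8, 4.8]
grip_width: 0.0143
[ 0.33571976  0.63678629 -0.09164338] -8.51920539829176
```

```bash
python3 -m pendant '[[[0,0,0],0.7,0],[[0,0,0],0,0],[[0,0,0],0,0]]'; python3 -c "
from rig import env;s=env.observe();print(s['wrist_torque'],s['q'][5])"; python3 -m pendant '[[[0,0,0],0.7,0],[[0,0,0],0,0],[[0,0,0],0,0]]'; python3 -c "
from rig import env;s=env.observe();print(s['wrist_torque'],s['q'][5])"; python3 - <<'E'
from h import *
o=grab("17")
crop(o["side"][0],240,150,360,270,5,"pics/s17.png")
crop(o["top"][0],250,140,390,250,5,"pics/t17.png")
E
```

```text
time_s: 35.95
position: [0.5629, 0.1156, 0.0808]
tool_rot: [[0.205, -0.0, 0.979], [-0.979, 0.0, 0.205], [-0.0, -1.0, -0.0]]
ft_force: [-2.9, 1.3, 6.0]
grip_width: 0.0144
[ 0.25917703  0.59798198 -0.10333009] -12.026511040519656
time_s: 36.2
position: [0.5629, 0.1156, 0.0809]
tool_rot: [[0.264, -0.0, 0.964], [-0.964, 0.0, 0.264], [-0.0, -1.0, -0.0]]
ft_force: [-3.8, 0.8, 5.0]
grip_width: 0.0147
[ 0.34075937  0.736723   -0.04593997] -15.526092489475719
```

View pics/s17.png

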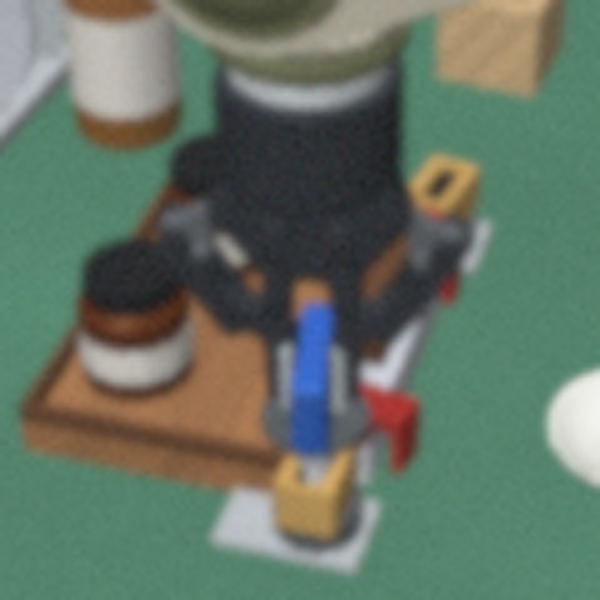

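View pics/t17.png

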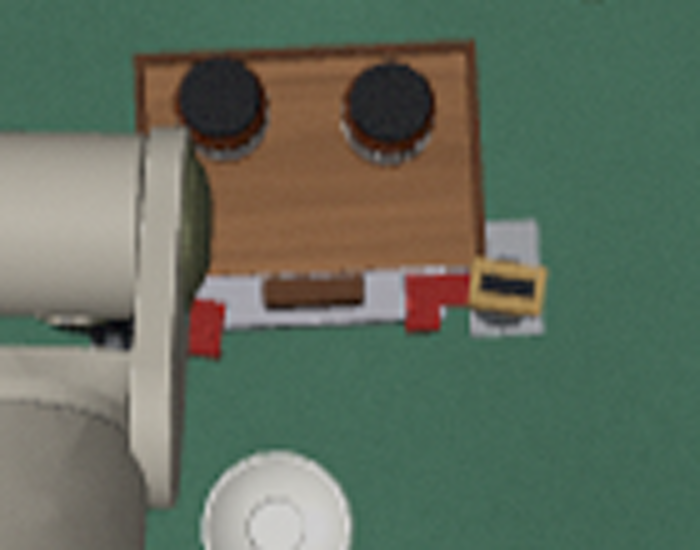

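The left latch is still short of home: its tip is at top-crop (208,330). Turning on.

```bash
python3 -m pendant '[[[0,0,0],0.8,0],[[0,0,0],0.4,0],[[0,0,0],0,0],[[0,0,0],0,0]]'; python3 -c "
from rig import env;s=env.observe();print(s['wrist_torque'],s['q'][5])"; python3 -m pendant '[[[0,0,0],0.7,0],[[0,0,0],0,0],[[0,0,0],0,0]]'; python3 -c "
from rig import env;s=env.observe();print(s['wrist_torque'],s['q'][5])"; python3 -m pendant '[[[0,0,0],0.7,0],[[0,0,0],0,0],[[0,0,0],0,0]]'; python3 -c "
from rig import env;s=env.observe();print(s['wrist_torque'],s['q'][5])"
```

```text
time_s: 36.63
position: [0.5628, 0.1156, 0.0808]
tool_rot: [[0.364, -0.001, 0.932], [-0.932, 0.0, 0.364], [-0.0, -1.0, -0.001]]
ft_force: [-3.7, 1.0, 5.3]
grip_width: 0.0145
[ 0.29508815  0.69308129 -0.15655368] -21.517374928548563
time_s: 36.88
position: [0.5627, 0.1156, 0.0808]
tool_rot: [[0.42, -0.001, 0.908], [-0.908, -0.0, 0.42], [-0.0, -1.0, -0.001]]
ft_force: [-4.0, 1.5, 5.8]
grip_width: 0.0144
[ 0.25941296  0.76196377 -0.10854094] -25.025831480674462
time_s: 37.13
position: [0.5627, 0.1155, 0.0808]
tool_rot: [[0.473, -0.001, 0.881], [-0.881, 0.0, 0.473], [-0.001, -1.0, -0.001]]
ft_force: [-4.8, 0.0, 6.6]
grip_width: 0.0144
[ 0.23976005  0.77115032 -0.57423448] -28.47325255529152
```

```bash
python3 -m pendant '[[[0,0,0],0.6,0],[[0,0,0],0,0],[[0,0,0],0,0]]'; python3 -c "
from rig import env;s=env.observe();print(s['wrist_torque'],s['q'][5])"; python3 -m pendant '[[[0,0,0],0.6,0],[[0,0,0],0,0],[[0,0,0],0,0]]'; python3 -c "
from rig import env;s=env.observe();print(s['wrist_torque'],s['q'][5])"
```

```text
time_s: 37.38
position: [0.5627, 0.1155, 0.0808]
tool_rot: [[0.518, -0.001, 0.855], [-0.855, 0.001, 0.518], [-0.001, -1.0, -0.001]]
ft_force: [-4.9, 1.2, 6.2]
grip_width: 0.0144
[ 0.18685867  0.88465817 -1.10869008] -31.431182878156914
time_s: 37.63
position: [0.5626, 0.1155, 0.0808]
tool_rot: [[0.562, -0.001, 0.827], [-0.827, 0.001, 0.562], [-0.001, -1.0, -0.001]]
ft_force: [-3.8, 1.2, 6.9]
grip_width: 0.0141
[ 0.17740661  0.91524741 -1.12045468] -34.4278314976353
```

```bash
python3 -m pendant '[[[0,0,0],-0.8,0],[[0,0,0],-0.8,0],[[0,0,0],-0.5,0],[[0,0,0],0,0]]' 90; python3 -c "
from rig import env;s=env.observe();print(s['wrist_torque'],s['q'][5])"; python3 -m pendant '[[[0,0,0.2],0,0],[[0,0,0.4],0,0],[[0,0,0.4],0,0],[[0,0,0.4],0,0],[[0,0,0.5],0,0],[[0,0,0.5],0,0],[[0,0,0],0,0],[[0,0.6,0],0,0],[[0,0.8,0],0,0],[[0,0,0],0,0]]'; python3 - <<'E'
from h import *
o=grab("18")
crop(o["top"][0],250,140,450,250,4,"pics/t18.png")
X=cloud("top",o["top"][1]);hsv=cv2.cvtColor(o["top"][0],cv2.COLOR_RGB2HSV)
r=(abs(X[...,0]-.597)<.06)&(abs(X[...,1]+.315)<.06)
w=r&(X[...,2]>.052)&(X[...,2]<.07)
Y=X[w];print(len(Y),Y[:,2].mean(),cv2.minAreaRect((Y[:,:2]*1e3).astype(np.float32)))
crop(ortho("top",o["top"][0],.06,.55,.65,-.37,-.26,.0005),0,0,220,200,3,"pics/st.png")
crop(ortho("side",o["side"][0],.06,.55,.65,-.37,-.26,.0005),0,0,220,200,3,"pics/st2.png")
E
```

```text
time_s: 37.97
position: [0.5634, 0.1154, 0.0809]
tool_rot: [[0.403, 0.001, 0.915], [-0.915, -0.0, 0.403], [0.001, -1.0, 0.001]]
ft_force: [-1.9, -0.2, 4.1]
grip_width: 0.014
[ 0.04269146  0.17615317 -0.03576096] -23.96215711767092
time_s: 38.8
position: [0.5625, 0.1603, 0.1517]
tool_rot: [[0.409, -0.001, 0.913], [-0.913, 0.001, 0.409], [-0.001, -1.0, -0.001]]
ft_force: [-0.8, 0.1, -1.8]
grip_width: 0.0143
381 0.05891753917151666 ((597.6630249023438, -318.31884765625), (67.15338897705078, 66.38729858398438), 88.58291625976562)
```

View pics/t18.png

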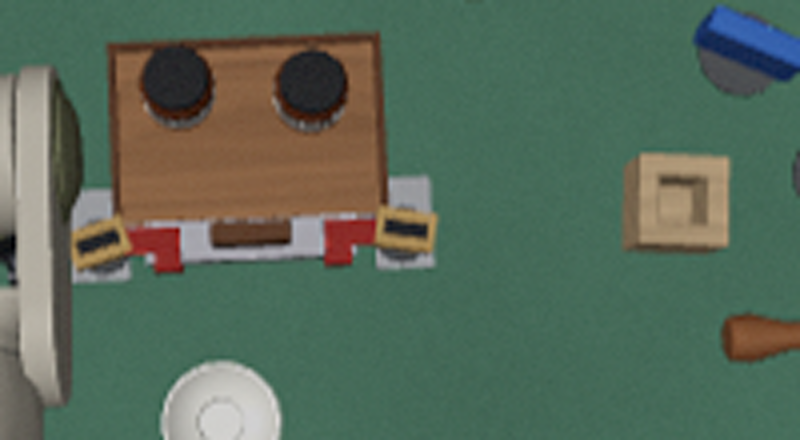

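View pics/st.png

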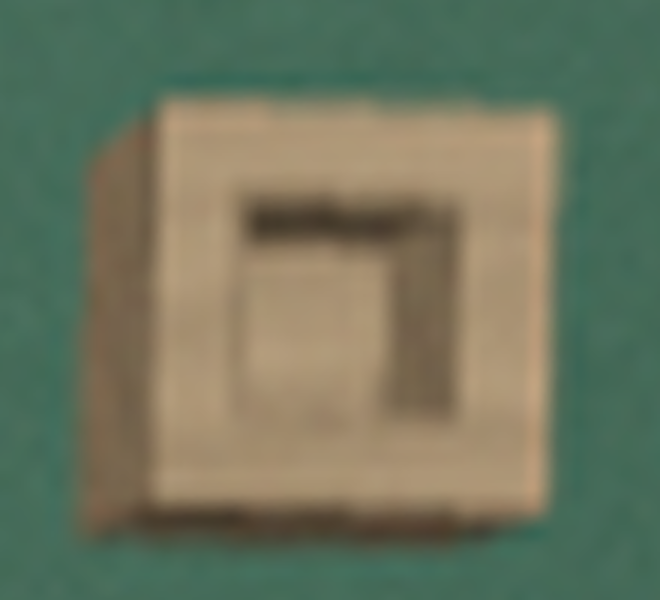

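View pics/st2.png

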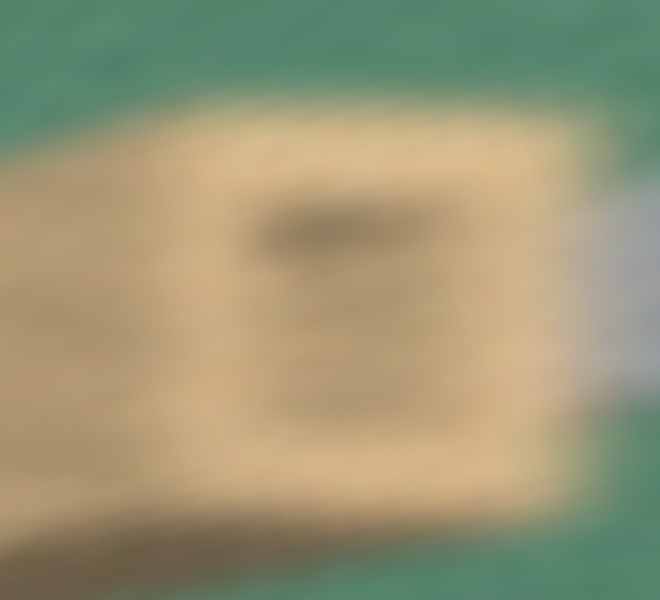

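Both latches lie along the rail: left arm at top-crop (160,247), right arm at (347,242). The empty stand's hole is centred near (0.598,-0.318). Taking the key back there.

```bash
python3 -m pendant '[[[0,-0.4,0.3],0,0],[[0,-0.8,0.2],0,0],[[0.1,-0.9,0],0.5,0],[[0.1,-0.9,0],1,0],[[0.1,-0.9,0],1,0],[[0.1,-0.9,0],1,0],[[0.1,-0.9,0],1,0],[[0.1,-0.9,0],1,0],[[0.1,-0.9,0],1,0],[[0.1,-0.9,0],0,0],[[0.1,-0.9,0],0,0],[[0.1,-0.9,0],0,0]]'; python3 -m pendant '[[[0.1,-0.9,0],0,0],[[0.1,-0.9,0],0,0],[[0.08,-0.9,0],0,0],[[0,-0.9,0],0,0],[[0,-0.9,0],0,0],[[0,-0.6,0],0,0],[[0,-0.4,0],0,0],[[0,0,0],0,0],[[0,0,0],0,0]]';  python3 - <<'E'
from h import *
s=env.observe();R=s["tool_rot"];p=s["position"];print(p,np.degrees(np.arctan2(R[1][2],R[0][2])),s["q"][5])
E
```

```text
time_s: 39.9
position: [0.5923, -0.1517, 0.1682]
tool_rot: [[0.833, -0.0, 0.553], [-0.553, -0.001, 0.833], [0.0, -1.0, -0.0]]
ft_force: [0.4, -0.5, -2.0]
grip_width: 0.0144
time_s: 40.65
position: [0.6009, -0.314, 0.1677]
tool_rot: [[0.833, -0.0, 0.553], [-0.553, 0.0, 0.833], [-0.001, -1.0, 0.0]]
ft_force: [0.1, -0.1, -2.6]
grip_width: 0.0146
[ 0.60088848 -0.31398678  0.16766614] 56.42956044645599 -94.00289846123522
```

```bash
python3 -m pendant '[[[-0.09,-0.15,0],0,0],[[0,0,-0.4],0,0],[[0,0,-0.5],0,0],[[0,0,-0.4],0,0],[[0,0,-0.3],0,0],[[0,0,-0.2],0,0],[[0,0,0],0,0],[[0,0,0],0,0]]'; python3 - <<'E'
from h import *
o=grab("19")
crop(o["side"][0],300,100,380,190,6,"pics/s19.png")
E
```

```text
time_s: 41.32
position: [0.599, -0.3178, 0.1141]
tool_rot: [[0.834, 0.0, 0.552], [-0.552, -0.0, 0.834], [0.0, -1.0, -0.0]]
ft_force: [-0.0, -0.2, -1.8]
grip_width: 0.0141
```

View pics/s19.png

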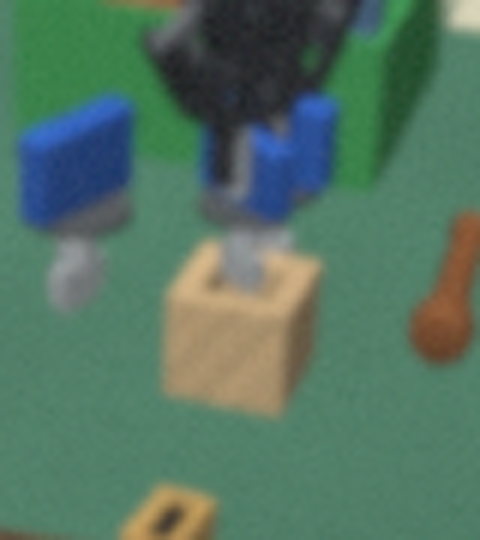

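The blade is over the hole. Lowering.

```bash
python3 -m pendant '[[[0,0,-0.2],0,0],[[0,0,-0.3],0,0],[[0,0,-0.3],0,0],[[0,0,-0.2],0,0],[[0,0,-0.1],0,0],[[0,0,0],0,0],[[0,0,0],0,0]]'
```

```text
time_s: 42.0
position: [0.5988, -0.318, 0.0806]
tool_rot: [[0.834, -0.0, 0.552], [-0.552, 0.0, 0.834], [-0.0, -1.0, -0.0]]
ft_force: [-0.5, -0.9, -1.8]
grip_width: 0.0145
```

```bash
python3 -m pendant '[[[0,0,-0.15],0,0],[[0,0,-0.07],0,0],[[0,0,0],0,0],[[0,0,0],0,0]]'; python3 -m pendant '[[[0,0,-0.04],0,0],[[0,0,0],0,0],[[0,0,0],0,0]]'
```

```text
time_s: 42.33
position: [0.5988, -0.318, 0.0741]
tool_rot: [[0.834, -0.0, 0.552], [-0.552, 0.0, 0.834], [-0.0, -1.0, -0.0]]
ft_force: [-0.1, -0.2, -2.0]
grip_width: 0.0141
time_s: 42.58
position: [0.5989, -0.3181, 0.0731]
tool_rot: [[0.834, 0.0, 0.552], [-0.552, -0.0, 0.834], [0.0, -1.0, 0.0]]
ft_force: [0.8, 0.8, -1.0]
grip_width: 0.0148
```

The flange is at its seat height (TCP 0.073, the same as at pickup). Releasing gently, then rising and backing away.

```bash
python3 -m pendant '[[[0,0,-0.02],0,0],[[0,0,0],0,0.25],[[0,0,0],0,0.4],[[0,0,0],0,0.5],[[0,0,0],0,0.5],[[0,0,0.4],0,0.5],[[0,0,0.7],0,0.5],[[0,0,0.9],0,0.5],[[0,0,0.9],0,0.5],[[0,0,0.6],0,0.5],[[-0.6,0.3,0],0,0.5],[[-0.8,0.4,0],0,0.5]]'; python3 -m pendant '[[[-0.9,0.4,0],0,0.5],[[-0.9,0.4,0],0,0.5],[[-0.9,0.4,0],0,0.5],[[-0.9,0.4,0],0,0.5],[[-0.8,0,0],0,0.5],[[0,0,0],0,0.5],[[0,0,0],0,0.5]]'; python3 - <<'E'
from h import *
o=grab("20")
crop(o["top"][0],150,130,490,280,2.3,"pics/t20.png")
crop(o["top"][0],260,140,440,230,4.4,"pics/t20b.png")
E
```

```text
time_s: 43.58
position: [0.5574, -0.2976, 0.1791]
tool_rot: [[0.834, 0.003, 0.552], [-0.552, -0.003, 0.834], [0.004, -1.0, -0.0]]
ft_force: [0.1, -0.1, 0.7]
grip_width: 0.0426
time_s: 44.17
position: [0.4245, -0.2492, 0.1786]
tool_rot: [[0.833, 0.001, 0.553], [-0.553, -0.001, 0.833], [0.002, -1.0, -0.0]]
ft_force: [0.5, -0.2, 0.6]
grip_width: 0.0427
```

View pics/t20.png

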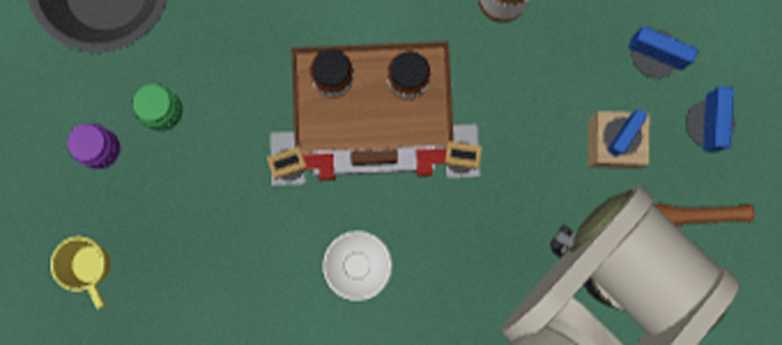

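View pics/t20b.png

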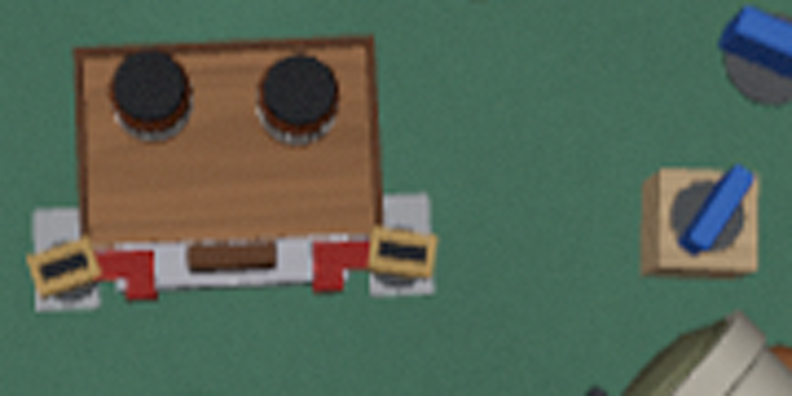

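View pics/side_20.png

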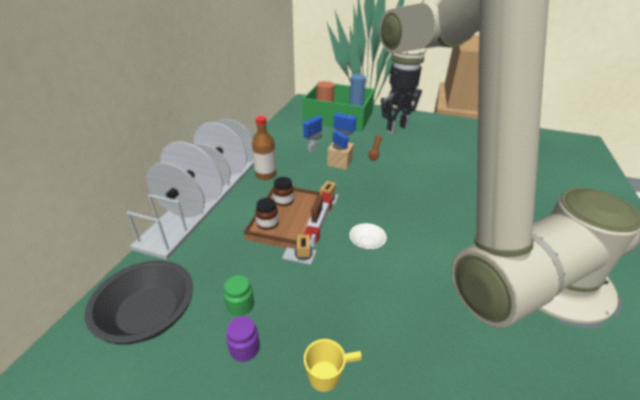

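```bash
python3 - <<'E'
from h import *
im=cv2.imread("pics/top_20.png")[:,:,::-1]
for nm,y0,y1 in(("L",.04,.1),("R",-.1,-.03)):
    box=(.53,.6,y0,y1);g=ortho("top",im,.039,*box,.0005);hsv=cv2.cvtColor(g,cv2.COLOR_RGB2HSV)
    m=cv2.inRange(hsv,np.array((0,140,70)),np.array((8,255,255)))
    ys=[];xs=[]
    for c in range(m.shape[1]):
        r=np.where(m[:,c])[0]
        if len(r)>8: ys.append(y1-c*.0005);xs.append(.6-r.min()*.0005)
    p=np.polyfit(ys[6:-6],xs[6:-6],1);print(nm,"arm back-edge yaw",-np.degrees(np.arctan(p[0])),min(ys),max(ys))
box=(.53,.6,-.05,.05);g=ortho("top",im,.03,*box,.0005)
hsv=cv2.cvtColor(g,cv2.COLOR_RGB2HSV);m=(hsv[...,1]<70)&(hsv[...,2]>110)
ys=[];f=[]
for c in range(10,m.shape[1]-10):
    r=np.where(m[:,c])[0]
    if len(r)>5: ys.append(.05-c*.0005);f.append(.6-r.max()*.0005)
p=np.polyfit(ys,f,1);print("rail front yaw",-np.degrees(np.arctan(p[0])),"x at 0",p[1])
E
```

```text
L arm back-edge yaw 3.4333307021980217 0.053500000000000006 0.094
R arm back-edge yaw 1.7844152114931129 -0.0915 -0.0545
rail front yaw 3.041866862138593 x at 0 0.5543605073544793
```

```bash
python3 -c "
from rig import env;print(env.observe()['time_s']);print(env.close_job())"
```

```text
44.2667
the job is handed in; nothing more can be done
None
```

The carrier is packed and locked, and I handed the job in at about 44 s; it reports no verdict.

- **Jars:** only two amber jars were there. Both stand upright on the deck.
- **Rail:** it was pressed against the front step, with a yaw moment of about 0 when seated. Its front edge measures 3.0° against about 3.3° for the carrier, which is within image noise.
- **Latches:** both were turned only with the smallest blue key. It dropped into each slot without resistance, and I turned it until the torque rose from about 0.1 to 1.1 N m at the stop. In the last top picture the left arm reads 3.4°, in line with the rail. The right arm reads 1.8°, about 1.5° past home rather than short of it. I put that down to pixel error, because the stop was clearly felt.
- **Key:** it hangs in its stand at the same height it was picked from, and the gripper is clear of it.
- **Other things:** the cup, dish, larger keys and green and purple jars stand where they were in the last pictures. The pestle is partly hidden by the arm in the top view but looks unmoved. Nothing appeared to have been knocked aside.

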